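# Seat the hand lamp in its charging dock

## Robot

A 6-joint arm with a two-finger parallel gripper is mounted at the origin on the work surface. World frame = base frame: x ahead of the robot, y to its left, z up, the work surface at z = 0. Lengths are in m, angles in rad, forces in N, time in s.
With the tool pointing down it reaches from about 0.15 to 0.775 m from the base axis. Payload 6.1 kg.
Tool frame: the origin (TCP) lies on the centre line of the jaws, within the pads' length; the fingertips stand 14 mm ahead of it and the grasp point (between the pads) lies 5 mm behind it; z points along the fingers, y is the direction in which the jaws open and shut (so a half turn about z gives the same grasp; the last joint's range is limited). The gripper opens to 85 mm and grips with 20 to 120 N. Pads are 22 mm wide; open, the fingers measure 114 mm over their backs; the gripper's body (76 mm by 85 mm) begins 54 mm behind the grasp point. The pads swing forward as they close: fully open they stand 13 mm farther back than shut.
Start: joints at [1.324, 0.126, -0.04, 1.405, 0, 1.571], TCP at [0.128, 0.509, 0.245] pointing down, gripper open.
Joint ranges: [-2.72, 2.72], [-0.95, 1.95], [-1.27, 1.35], [-1.78, 2.02], [-1.46, 1.47], [-3.14, 3.14]. Speed limits (rad/s): [2.39, 2.39, 3.01, 3.14, 3.14, 3.14].

## Interface

Orientations are given as a unit quaternion [w, x, y, z].
In Python, from rig import sensors, imaging, env gives the robot as it stands. The module is installed in compiled form; this text tells all that it offers.
- The arm moves only by the tool jog_arm, never from a script. Its argument "increments" is a list of rows, each a list of 3 entries, a list of its own where there are three numbers: the turn, a rotation vector about the tool's x, y, z in degrees, then the shift along the tool's x, y, z in m, then the closure, from 0 (fully open) to 1 (shut). In form: [[[ax, ay, az], [dx, dy, dz], fingers], ...]. A call has exactly 8 rows; each row is the pose to reach, as a shift and turn from the pose measured when the call began, along the tool's axes at that moment; what a row does not reach only later rows make up. A row lasts 1/10 s, in which the tool goes at most 50 mm and 8.59 degrees, less where a joint would pass 70% of its speed; a pose out of reach is approached as far as the arm can. A call with a gripper value outside its range is refused whole. The fingers move at their own pace and stop on an object; "squeeze" is the grip in N (left out, the last holds). Time passes only in rows, so rows that repeat a pose let the fingers close, or fill a call up. It gives the time, the measured TCP pose, the force and the opening at its end, in the units of the state.
- sensors.get_obs(): the state, without advancing time (a new reading comes with each control period).
- imaging.snapshot(name): name is "side" or "top" or "wrist"; returns a dict with "color" (384x512x3 uint8, red, green, blue), "fx", "fy", "cx", "cy" (pixels), "world_to_cam" (4x4, takes a point from world to camera coordinates); the wrist camera has in their place "T_tool_cam" (4x4, takes a point from camera to tool coordinates, whose origin is the TCP and whose axes are the flange's). Camera axes: x right, y down, z forward; pixel columns grow to the right and rows downward; lengths in m; the calibration is good to about 2 mm. A picture is of the moment at which its call begins: read the wrist's pose just before it. There is no depth.
- env.job_done(): hands the job in, once; it reports no verdict.
The state is a dict: "t": time; "joint_positions": joint angles; "qvel": joint speeds; "joint_efforts": joint torques, N m; "eef_pos": TCP position; "tcp_rot": TCP orientation; "force": force on the tool from outside, world axes, zero at the start; "wrist_torque": the same for the moment, N m; "opening": finger opening in m.
Only numpy, scipy, OpenCV 4.12 (cv2) and the standard library are available. Lean on these libraries where they do the work, as an engineer would, in place of code of your own. Each camera call takes 0.05 s, during which the arm holds its last target.

## Task

Fold the charging dock's dust cover up until it stands straight up, then seat the hand lamp with the tapered foot fully home in the dock's cup. Once it is home, check that it rocks free: without taking its foot out of the cup, tip it about ten degrees to one side, then let it back down upright and fully home and let go of it. Leave the cover standing straight up and do not disturb the straight-footed lamp or the other things on the bench.

Things in the scene. Friction and masses are not known exactly. Their poses are not given: they have to be found in the camera images.
- dock: Grey charging dock fixed to the bench, 150 (x) by 130 (y) by 70 mm high. Origin: centre of its underside; its z is up. Its x axis points from its front to the hinge at its back; its y axis runs parallel to the hinge.
- dock_cup (a point): Centre of the mouth of the dock's conical aluminium cup, 70 mm above the bench, 15 mm in front (dock -x) of the dock's centre; axes as the dock's. The cup is 60 mm wide at the mouth and narrows downwards with the same taper as the lamp's foot (22 degrees a side) to a floor 42 mm below. The cover overhangs it at the start.
- cover (a joint): Angle (rad) of the white dust cover: a stiff panel 120 mm wide, 125 mm long, 5 mm thick, hinged at the back of the dock. 0: flat over the cup; pi/2: standing straight up; stop at 2.3. It starts part open, 0.3 to 0.75. The hinge is stiff (about 0.3 N m, some 2 N at the handle); the cover stays where it is left.
- cover_hinge (a point): Middle of the hinge line, 70 mm behind (dock +x) the dock's centre and 75 mm above the bench. The hinge line is the dock's y axis direction; the cover swings up and back, towards dock +x.
- cover_bar (a point): Middle of the round steel handle bar, 10 mm thick, 90 mm long, parallel to the hinge and 170 mm from it. It is the outer side of a D-shaped handle in the plane of the cover; the clear gap between bar and cover edge is 40 mm, so a finger fits through. The bar can be pinched from above and turns between the fingers as the cover swings.
- lamp_mid (a point): Middle (half-way up, on the axis) of the hand lamp with the TAPERED foot, 130 mm tall, 0.2 to 0.36 kg, upright on the bench; z up its axis. From the bottom: aluminium cone, 30 mm wide, growing to 64 mm at 42 mm height; black collar 64 mm wide, 42 to 52 mm; round black body 42 mm wide, 52 to 98 mm (grip here); white domed light 38 mm wide, 98 to 130 mm. Fully home it is 96 mm above the bench.
- lamp_foot (a point): Centre of the flat underside of the tapered foot, 65 mm below lamp_mid along the axis. Fully home it is 39 mm below the cup's mouth (31 mm above the bench) and the collar 3 mm above the dock. In the check keep it at least 12 mm below the mouth (lifted at most 25 mm); lifting about 14 mm gives room to tip ten degrees.
- straight_lamp_mid (a point): Middle (half-way up) of the other hand lamp, the same size, materials and top, but its aluminium foot is a straight cylinder 64 mm wide with no taper. It does not belong in the dock; leave it alone. The two lamps may stand in either place.
- phone: Black phone lying flat, 76 by 155 by 9 mm, origin at the centre of its underside. Leave alone.
- handset: White keypad handset lying flat, 110 by 48 by 15 mm, origin at the centre of its underside. Leave alone.
- back_shell: Phone back shell lying flat, 74 by 150 by 9 mm, origin at the centre of its underside. Leave alone.
- screwdriver: Screwdriver lying flat, 180 mm long. Leave alone.
- charger_box: Upright charger carton, 85 by 60 by 120 mm high, origin at the centre of its underside. Leave alone.
- screw_jar: Jar, 60 mm wide and 70 mm high, origin at the centre of its underside. Leave alone.
Mind the look-alikes: they are no part of the job. What is shaped like the part that bears lamp_mid but yellow is not meant.

How it is judged:
By the outcome, as a careful person would: the job done as asked, in the order asked, and still so for the second after the job is handed in, with the robot touching nothing.
It also fails if it takes over 67 s, if anything falls off the work surface, if the arm or the gripper's body presses on something with over 40 N, if the wrist force passes 120 N, or if a joint passes its speed limit or range.

## Working session

There is one attempt and no reset: what is moved stays moved. The work goes in short steps, Python scripts to look and compute and a tool call to move; the robot and the scene stay as the last step left them, time stands still between calls to the robot, and variables do not carry over. Pictures are saved under pics/ and viewed, and the job is handed in when it is done.

Besides the shell and the picture viewer there is one more tool, called after "Request:" as a command line: name --argument value ..., lists and objects as JSON in quotes. jog_arm: Moves the arm, as the interface text tells. Its arguments: {"type":"object","properties":{"increments":{"type":"array","items":{"type":"array"}},"squeeze":{"type":"number"}},"required":["increments"]}

```bash
mkdir -p pics
cat > h.py <<'E'
import numpy as np, cv2, json
from scipy.spatial.transform import Rotation as R
from rig import sensors, imaging, env
def snap(n, fn):
    o=sensors.get_obs(); s=imaging.snapshot(n)
    cv2.imwrite('pics/'+fn+'.png', cv2.cvtColor(s['color'],cv2.COLOR_RGB2BGR))
    if 'world_to_cam' in s: W=np.array(s['world_to_cam'])
    else:
        q=np.array(o['tcp_rot']); T=np.eye(4); T[:3,:3]=R.from_quat(q[[1,2,3,0]]).as_matrix(); T[:3,3]=o['eef_pos']
        W=np.linalg.inv(T@np.array(s['T_tool_cam']))
    np.savez('pics/'+fn+'.npz',W=W,k=[s['fx'],s['fy'],s['cx'],s['cy']],img=s['color'])
    return s
def ld(fn):
    d=np.load('pics/'+fn+'.npz'); return d['W'],d['k'],d['img']
def ray(fn,u,v):
    W,k,_=ld(fn); C=np.linalg.inv(W); d=C[:3,:3]@np.array([(u-k[2])/k[0],(v-k[3])/k[1],1]); return C[:3,3],d/np.linalg.norm(d)
def plane(fn,u,v,z):
    c,d=ray(fn,u,v); return c+d*(z-c[2])/d[2]
def proj(fn,p):
    W,k,_=ld(fn); q=W[:3,:3]@np.array(p)+W[:3,3]; return np.array([k[0]*q[0]/q[2]+k[2],k[1]*q[1]/q[2]+k[3]])
def tri(a,b):
    A=np.zeros((3,3));B=np.zeros(3)
    for f,u,v in (a,b):
        c,d=ray(f,u,v);P=np.eye(3)-np.outer(d,d);A+=P;B+=P@c
    return np.linalg.solve(A,B)
def st():
    o=sensors.get_obs(); q=np.array(o['tcp_rot']); M=R.from_quat(q[[1,2,3,0]]).as_matrix()
    print('t',o['t'],'p',np.round(o['eef_pos'],4),'F',np.round(o['force'],1),'T',np.round(o['wrist_torque'],2),'op',round(o['opening'],4)); print('x',M[:,0].round(3),'y',M[:,1].round(3),'z',M[:,2].round(3)); print('j',np.round(o['joint_positions'],3)); return np.array(o['eef_pos']),M
E
python3 - <<'E'
from h import *
for n in ('top','side','wrist'):
    s=snap(n,n+'0'); 
    W=ld(n+'0')[0]; print(n,np.linalg.inv(W).round(3).tolist(), s['fx'],s['cx'],s['cy'])
im=np.hstack([cv2.imread('pics/top0.png'),])
for n in ('top','side','wrist'):
    i=cv2.imread(f'pics/{n}0.png'); cv2.imwrite(f'pics/{n}0b.png',cv2.resize(i,(768,576),interpolation=cv2.INTER_CUBIC))
st()
E
```

```text
top [[0.026, -0.981, 0.192, 0.322], [-1.0, -0.025, 0.008, -0.035], [-0.003, -0.192, -0.981, 1.166], [0.0, 0.0, 0.0, 1.0]] 395.6304677689667 252.85299883008565 193.8977162698549
side [[-0.967, -0.173, 0.185, 0.321], [-0.253, 0.712, -0.655, 0.617], [-0.019, -0.681, -0.732, 0.82], [0.0, 0.0, 0.0, 1.0]] 352.72001652844165 252.8479030659984 190.39781573495867
wrist [[0.244, 0.93, 0.275, 0.058], [0.97, -0.234, -0.071, 0.526], [-0.002, 0.284, -0.959, 0.372], [0.0, 0.0, 0.0, 1.0]] 265.86446927724177 256.6030718436963 191.37157232650682
t 0.15 p [0.1282 0.5088 0.2447] F [-0.8 -0.1  0.3] T [-0.02 -0.03 -0.02] op 0.0853
x [-0.97   0.244 -0.   ] y [ 0.244  0.97  -0.001] z [-0.    -0.001 -1.   ]
j [ 1.324  0.126 -0.04   1.405 -0.     1.571]
```

View pics/top0b.png

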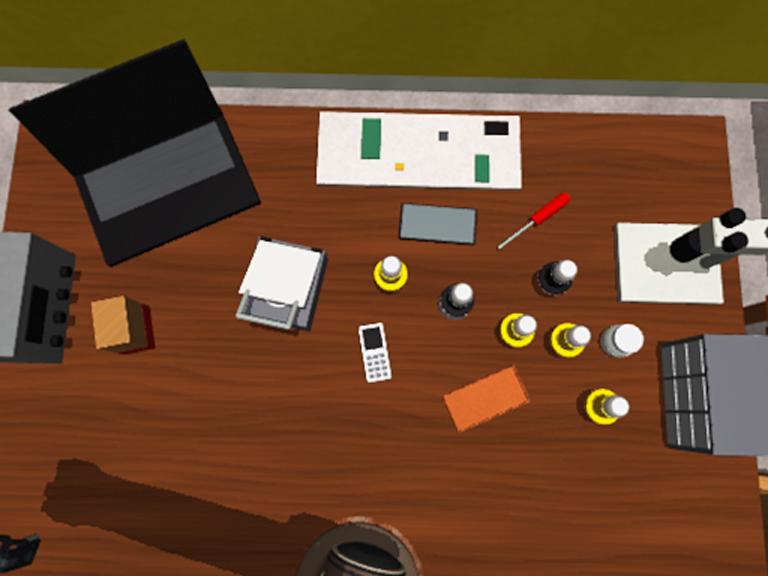

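View pics/side0b.png

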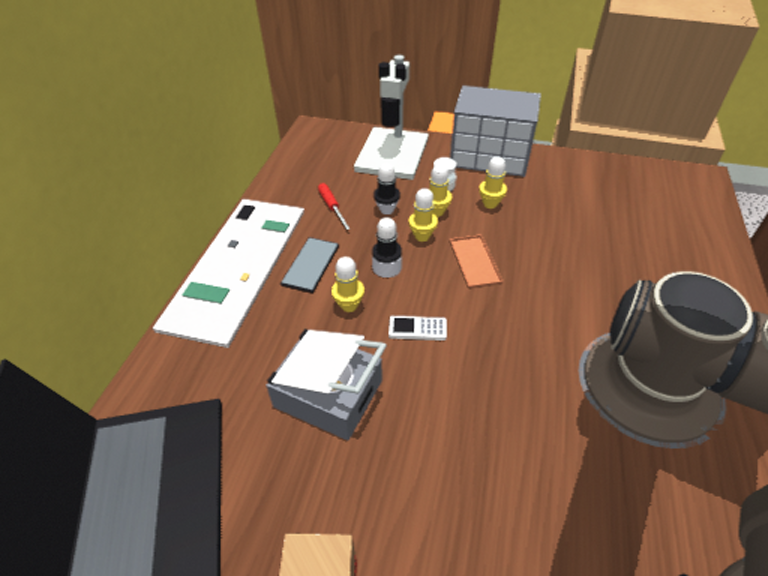

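View pics/wrist0b.png

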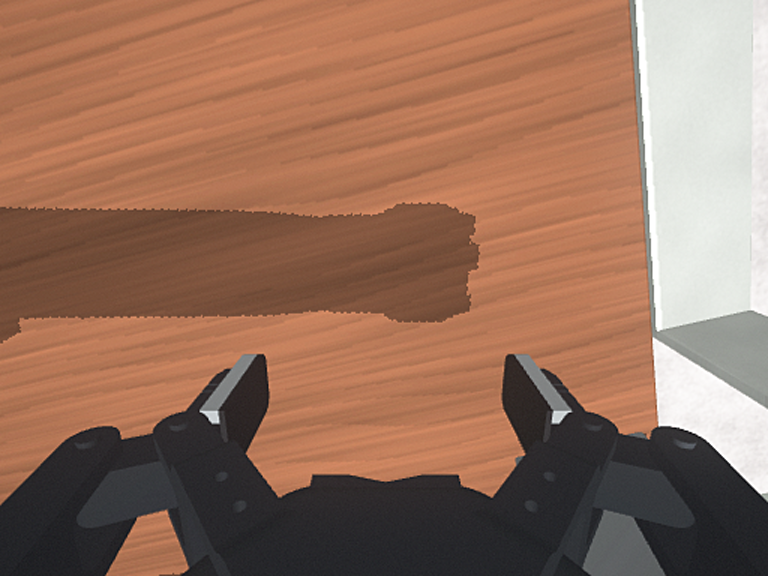

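The black-collared candidates are top (458,297) = side (387,245) and top (560,275) = side (387,190). The rest are yellow and excluded. I'll enlarge the side view to compare the feet.

Run:
```python
import cv2,numpy as np
s=cv2.imread('pics/side0.png'); t=cv2.imread('pics/top0.png')
a=cv2.resize(s[100:190,225:315],(500,500),interpolation=cv2.INTER_CUBIC); cv2.imwrite('pics/c1.png',a)
b=cv2.resize(s[210:300,170:270],(800,600)[:1]+(600,) if 0 else (660,594),interpolation=cv2.INTER_CUBIC); cv2.imwrite('pics/c2.png',b)
c=cv2.resize(t[150:225,150:225],(600,600),interpolation=cv2.INTER_CUBIC); cv2.imwrite('pics/c3.png',c)
c=cv2.resize(t[160:220,280:400],(800,400),interpolation=cv2.INTER_CUBIC); cv2.imwrite('pics/c4.png',c)
```

```text
(no output)
```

View pics/c1.png

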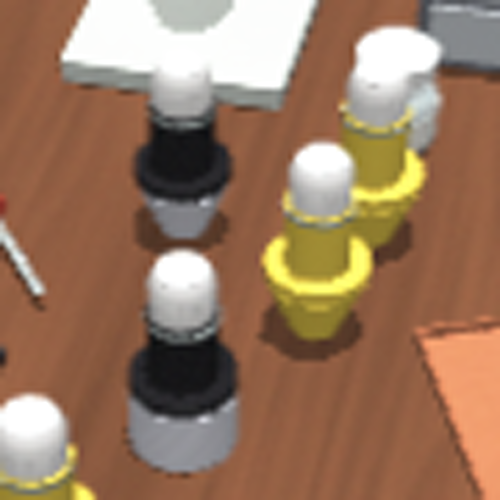

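View pics/c2.png

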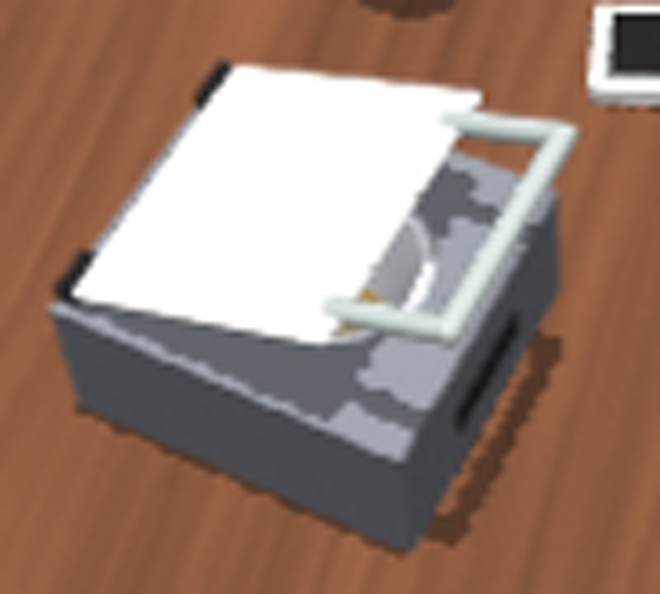

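View pics/c3.png

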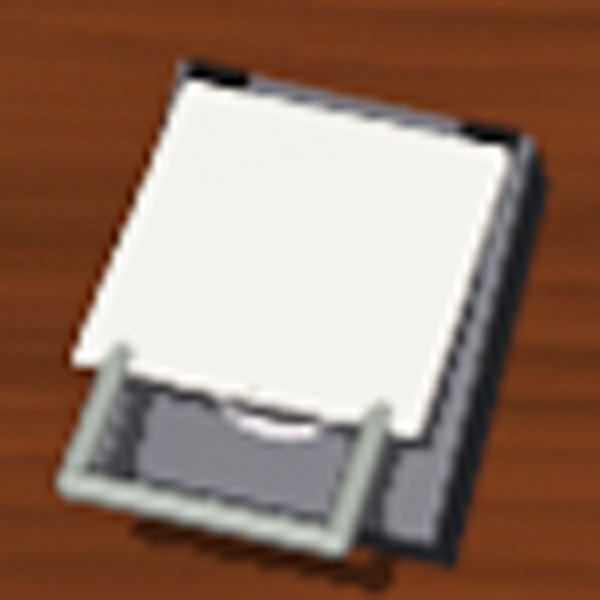

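View pics/c4.png

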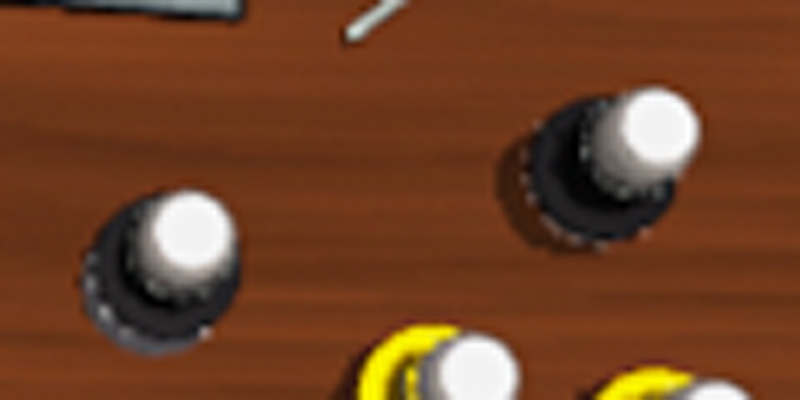

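The tapered black lamp is the one at side (387,190) / top (560,275): its foot narrows towards the bottom in the crop. The other black lamp has a straight cylindrical foot. Next I'll measure the dock and the lamp.

Run:
```python
from h import *
def S(a,b): return 170+a/6.6-.5+.08, 210+b/6.6-.42
def T(a,b): return 150+a/8-.44,150+b/8-.44
P=[plane('side0',*S(*p),.07) for p in ((410,460),(50,308),(558,192))]
print(np.round(P,4)); 
a=P[1]-P[0]; b=P[2]-P[0]; print(np.linalg.norm(a),np.linalg.norm(b),np.degrees(np.arctan2(a[1],a[0])),np.degrees(np.arctan2(b[1],b[0])))
c0=(P[1]+P[2])/2; print('c side',c0)
Q=[plane('top0',*T(*p),.07) for p in ((537,140),(440,555))]
print(np.round(Q,4), np.linalg.norm(Q[1]-Q[0]),np.degrees(np.arctan2(*(Q[0]-Q[1])[[1,0]])))
# bar ends
B=[tri(('side0',*S(*s)),('top0',*T(*t))) for s,t in (((447,325),(68,483)),((567,133),(340,545)))]
print('bar',np.round(B,4),np.linalg.norm(B[1]-B[0]))
# lamp: dome centers, blob
W,k,im=ld('top0')
# collar disc at z=.047-.052
for n,zone in (('top0',(355,170,390,200)),('side0',(240,105,275,140))):
    _,_,im=ld(n); x0,y0,x1,y1=zone; c=im[y0:y1,x0:x1].astype(int)
    m=((c.min(2)>120)&(c.max(2)-c.min(2)<25)).astype(np.uint8)
    d=((c.max(2)<60)&(c.max(2)-c.min(2)<15)).astype(np.uint8)
    for nm,mm in (('white',m),('black',d)):
        nn,l,stt,ce=cv2.connectedComponentsWithStats(mm)
        for i in range(1,nn):
            if stt[i,4]>15: print(n,nm,stt[i]+np.array([x0,y0,0,0,0]),ce[i]+[x0,y0])
```

```text
[[0.4873 0.2346 0.07  ]
 [0.6376 0.207  0.07  ]
 [0.465  0.1098 0.07  ]]
0.15278945654458392 0.12678929408155126 -10.434987760063644 -100.12208724491626
c side [0.55129779 0.15838824 0.07      ]
[[0.6118 0.0795 0.07  ]
 [0.4617 0.1068 0.07  ]] 0.15257066491123508 -10.323716938149897
bar [[0.4735 0.2203 0.1424]
 [0.4552 0.1307 0.1391]] 0.09152619295223614
top0 white [372 173  13  14 132] [377.78030303 179.37878788]
top0 black [359 175  22  21 226] [367.42920354 186.80973451]
side0 white [240 105  35  16 460] [258.04782609 111.24782609]
side0 white [253 136  11   4  32] [257.8125 137.625 ]
side0 black [250 122  16  14 178] [257.44382022 128.98314607]
```

```bash
cat >> h.py <<'E'
YAW=-10.4
def go(p,yawx,tilt=None):
    """target tcp p, tool x yaw (deg), pointing down -> jog numbers"""
    o,M=st(); y=np.radians(yawx); X=np.array([np.cos(y),np.sin(y),0]); Z=np.array([0,0,-1.]); T=np.stack([X,np.cross(Z,X),Z],1)
    if tilt is not None: T=T@R.from_rotvec(np.radians(tilt)).as_matrix()
    print('turn',np.degrees(R.from_matrix(M.T@T).as_rotvec()).round(2),'shift',(M.T@(np.array(p)-o)).round(4))
E
python3 - <<'E'
from h import *
def f(n,a,b):return a*2/3-.2,b*2/3-.2
print('lamp tri',tri(('top0',377.6,179.2),('side0',257.7,116.2)), plane('top0',377.6,179.2,.115))
print('straight',plane('top0',*f(0,462,293),.115))
for p in ((391,266),(525,323),(579,336),(620,406),(624,340)): print('y',p,plane('top0',*f(0,*p),.115).round(3))
print('box',plane('top0',*f(0,110,325),.12))
go((.4643,.1755,.28),79.6)
E
```

```text
lamp tri [ 0.5779132  -0.36944612  0.10073295] [ 0.57671286 -0.36487954  0.115     ]
straight [ 0.52773779 -0.17491089  0.115     ]
y (391, 266) [ 0.575 -0.046  0.115]
y (525, 323) [ 0.476 -0.287  0.115]
y (579, 336) [ 0.455 -0.382  0.115]
y (620, 406) [ 0.335 -0.449  0.115]
y (624, 340) [ 0.45  -0.462  0.115]
box [0.45306898 0.45121031 0.12      ]
t 0.15 p [0.1282 0.5088 0.2447] F [-0.8 -0.1  0.3] T [-0.02 -0.03 -0.02] op 0.0853
x [-0.97   0.244 -0.   ] y [ 0.244  0.97  -0.001] z [-0.    -0.001 -1.   ]
j [ 1.324  0.126 -0.04   1.405 -0.     1.571]
turn [-6.000e-02  5.000e-02  8.626e+01] shift [-0.4074 -0.2411 -0.035 ]
```

Request:
jog_arm --increments '[[[0, 0, 8], [-0.04, -0.024, -0.035], 0.3], [[0, 0, 16], [-0.082, -0.048, -0.035], 0.6], [[0, 0, 25], [-0.124, -0.073, -0.035], 0.6], [[0, 0, 33], [-0.166, -0.098, -0.035], 0.6], [[0, 0, 41], [-0.208, -0.123, -0.035], 0.6], [[0, 0, 49], [-0.25, -0.148, -0.035], 0.6], [[0, 0, 57], [-0.292, -0.173, -0.035], 0.6], [[0, 0, 65], [-0.33, -0.195, -0.035], 0.6]]' --squeeze 30

```text
t: 0.95
eef_pos: [0.4017, 0.2372, 0.2799]
tcp_rot: [0.0, 0.639, 0.769, -0.001]
force: [0.8, 0.9, 0.4]
opening: 0.034
```

Run:
```python
from h import *
go((.4643,.1755,.26),79.6)
```

```text
t 0.95 p [0.4017 0.2372 0.2799] F [0.8 0.9 0.4] T [ 0.03  0.02 -0.06] op 0.034
x [-0.182  0.983 -0.001] y [ 0.983  0.182 -0.   ] z [-0.    -0.001 -1.   ]
j [ 5.340e-01  1.800e-02 -8.000e-02  1.473e+00 -1.000e-03  1.922e+00]
turn [-1.000e-02  7.000e-02  2.089e+01] shift [-0.072   0.0504  0.02  ]
```

Request:
jog_arm --increments '[[[0, 0, 8], [-0.03, 0.02, 0.01], 0.6], [[0, 0, 16], [-0.06, 0.04, 0.02], 0.6], [[0, 0, 20.9], [-0.072, 0.05, 0.02], 0.6], [[0, 0, 20.9], [-0.072, 0.05, 0.02], 0.6], [[0, 0, 20.9], [-0.072, 0.05, 0.02], 0.6], [[0, 0, 20.9], [-0.072, 0.05, 0.02], 0.6], [[0, 0, 20.9], [-0.072, 0.05, 0.02], 0.6], [[0, 0, 20.9], [-0.072, 0.05, 0.02], 0.6]]'

```text
t: 1.75
eef_pos: [0.4635, 0.1761, 0.2603]
tcp_rot: [0.0, 0.768, 0.641, -0.0]
force: [0.5, -0.8, 0.7]
opening: 0.0343
```

Run:
```python
from h import *
st(); snap('wrist','w1'); i=cv2.imread('pics/w1.png'); cv2.imwrite('pics/w1b.png',cv2.resize(i,(768,576)))
for p in ((.4735,.2203,.1424),(.4552,.1307,.1391),(.4643,.1755,.1408),(.535,.1604,.07)): print(proj('w1',p)*1.5)
```

```text
t 1.75 p [0.4635 0.1761 0.2603] F [ 0.5 -0.8  0.7] T [ 0.07 -0.01 -0.01] op 0.0343
x [ 0.179  0.984 -0.001] y [ 0.984 -0.179  0.   ] z [ 0.    -0.001 -1.   ]
j [ 3.640e-01  7.100e-02 -6.800e-02  1.432e+00 -1.000e-03  2.114e+00]
[388.43670432 214.12745603]
[385.1507575  349.40553275]
[386.62440969 285.64501209]
[474.68796662 263.79302252]
```

View pics/w1b.png

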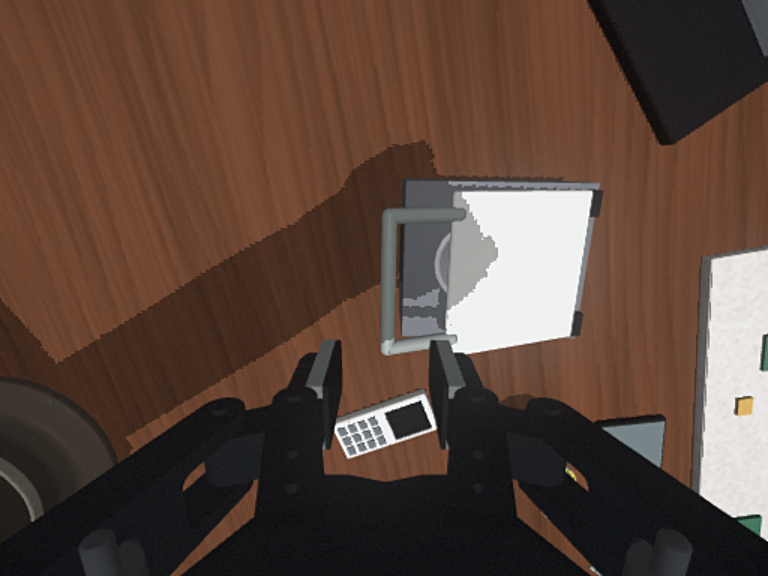

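The bar shows at x≈388, y 212–347 (centre 388,280), as predicted. I'll descend and pinch it.

Request:
jog_arm --increments '[[[0, 0, 0], [0, 0.001, 0.03], 0.6], [[0, 0, 0], [0, 0.001, 0.07], 0.6], [[0, 0, 0], [0, 0.001, 0.1], 0.6], [[0, 0, 0], [0, 0.001, 0.124], 0.6], [[0, 0, 0], [0, 0.001, 0.124], 0.75], [[0, 0, 0], [0, 0.001, 0.124], 1], [[0, 0, 0], [0, 0.001, 0.124], 1], [[0, 0, 0], [0, 0.001, 0.124], 1]]' --squeeze 30

```text
t: 2.6
eef_pos: [0.4658, 0.1754, 0.1376]
tcp_rot: [0.002, 0.768, 0.64, 0.001]
force: [4.3, -2.7, -4.5]
opening: 0.0088
```

Run:
```python
from h import *
o,M=st(); snap('wrist','w2'); i=cv2.imread('pics/w2.png'); cv2.imwrite('pics/w2b.png',cv2.resize(i,(768,576)))
d=np.array([np.cos(np.radians(-10.4)),np.sin(np.radians(-10.4)),0]); h=np.array([.6188,.1453,.075])
b=o+[0,0,.005]; u=(h-b)@d; w=b[2]-.075; r=np.hypot(u,w);a=np.arctan2(w,u); print('r',r,'ang',a)
for f in np.linspace(a,np.pi/2,13)[1:]:
    q=h-d*r*np.cos(f)+np.array([0,0,r*np.sin(f)])-b
    print(round(f,3),(M.T@q).round(4))
```

```text
t 2.6 p [0.4658 0.1754 0.1376] F [ 4.3 -2.7 -4.5] T [-0.7  -0.62 -0.1 ] op 0.0088
x [ 0.18   0.984 -0.001] y [ 0.984 -0.18   0.003] z [ 0.003 -0.002 -1.   ]
j [ 0.362  0.096 -0.311  1.162 -0.003  2.113]
r 0.16992163058862989 ang 0.40886619452863043
0.506 [-0.002   0.0073 -0.0147]
0.603 [-0.0021  0.016  -0.0287]
0.699 [-0.0021  0.026  -0.0417]
0.796 [-0.0021  0.0372 -0.0538]
0.893 [-0.0021  0.0496 -0.0646]
0.99 [-0.0022  0.0629 -0.0743]
1.087 [-0.0022  0.0771 -0.0826]
1.183 [-0.0022  0.092  -0.0895]
1.28 [-0.0022  0.1076 -0.0949]
1.377 [-0.0023  0.1235 -0.0988]
1.474 [-0.0023  0.1398 -0.1011]
1.571 [-0.0023  0.1563 -0.1018]
```

View pics/w2b.png

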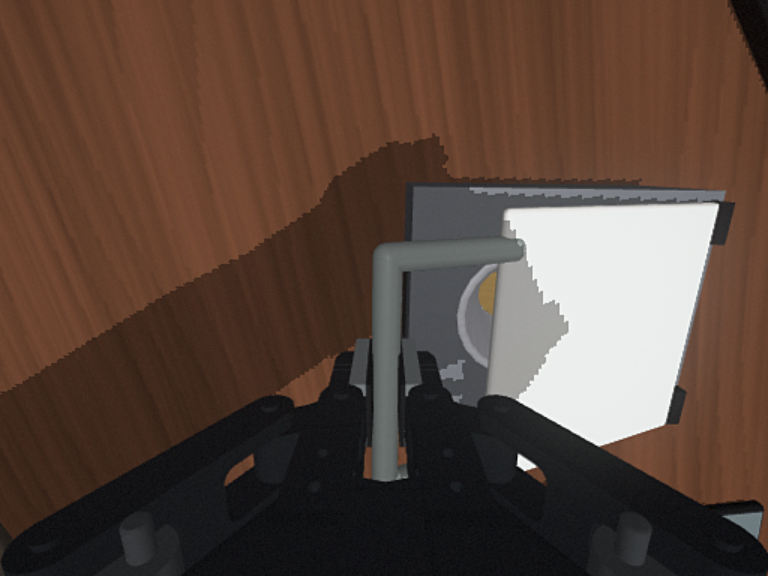

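The bar is between the fingers (opening 9 mm). Now I'll swing it along the arc.

Request:
jog_arm --increments '[[[0, 0, 0], [0, 0.0035, -0.0075], 1], [[0, 0, 0], [0, 0.0073, -0.0147], 1], [[0, 0, 0], [0, 0.0115, -0.022], 1], [[0, 0, 0], [0, 0.016, -0.0287], 1], [[0, 0, 0], [0, 0.021, -0.0353], 1], [[0, 0, 0], [0, 0.026, -0.0417], 1], [[0, 0, 0], [0, 0.0315, -0.0479], 1], [[0, 0, 0], [0, 0.0372, -0.0538], 1]]'

```text
t: 3.45
eef_pos: [0.5, 0.1688, 0.1928]
tcp_rot: [-0.0, 0.768, 0.641, -0.001]
force: [-11.7, -2.5, 5.9]
opening: 0.0091
```

```bash
cat > arc.py <<'E'
from h import *
o,M=st()
d=np.array([np.cos(np.radians(-10.4)),np.sin(np.radians(-10.4)),0]); h=np.array([.6188,.1453,.075])
b=o+[0,0,.005]; u=(h-b)@d; w=b[2]-.075; r=np.hypot(u,w);a=np.arctan2(w,u); print('r',r,'ang',a)
for f in np.linspace(a,np.pi/2,9)[1:]:
    q=h-d*.17*np.cos(f)+np.array([0,0,.17*np.sin(f)])-b
    print(round(f,3),(M.T@q).round(4))
E
python3 arc.py
```

```text
t 3.45 p [0.5    0.1688 0.1928] F [-11.7  -2.5   5.9] T [-0.47  2.55 -0.12] op 0.0091
x [ 0.179  0.984 -0.001] y [ 0.984 -0.179 -0.001] z [-0.001 -0.001 -1.   ]
j [ 3.260e-01  1.370e-01 -1.410e-01  1.294e+00 -1.000e-03  2.077e+00]
r 0.17245621567028585 ang 0.7927563868207804
0.89 [-0.0017  0.014  -0.0093]
0.987 [-0.0017  0.0274 -0.0191]
1.085 [-0.0017  0.0416 -0.0275]
1.182 [-0.0018  0.0565 -0.0345]
1.279 [-0.0018  0.0721 -0.04  ]
1.376 [-0.0018  0.0881 -0.044 ]
1.474 [-0.0019  0.1045 -0.0465]
1.571 [-0.0019  0.121  -0.0473]
```

Request:
jog_arm --increments '[[[0, 0, 0], [0, 0.007, -0.0045], 1], [[0, 0, 0], [0, 0.014, -0.0093], 1], [[0, 0, 0], [0, 0.0205, -0.0145], 1], [[0, 0, 0], [0, 0.0274, -0.0191], 1], [[0, 0, 0], [0, 0.0345, -0.0235], 1], [[0, 0, 0], [0, 0.0416, -0.0275], 1], [[0, 0, 0], [0, 0.049, -0.0312], 1], [[0, 0, 0], [0, 0.0565, -0.0345], 1]]'

```text
t: 4.25
eef_pos: [0.555, 0.1582, 0.2308]
tcp_rot: [0.0, 0.768, 0.641, -0.0]
force: [-7.7, -4.9, 9.8]
opening: 0.0085
```

```bash
python3 arc.py
```

```text
t 4.25 p [0.555  0.1582 0.2308] F [-7.7 -4.9  9.8] T [-0.94  1.75 -0.17] op 0.0085
x [ 0.179  0.984 -0.001] y [ 0.984 -0.179 -0.   ] z [-0.    -0.001 -1.   ]
j [ 2.780e-01  2.260e-01  4.900e-02  1.394e+00 -1.000e-03  2.029e+00]
r 0.1734406721214348 ang 1.1858979693078773
1.234 [-0.0011  0.0089  0.0003]
1.282 [-0.0011  0.0167 -0.0022]
1.33 [-0.0012  0.0246 -0.0044]
1.378 [-0.0012  0.0326 -0.0061]
1.426 [-0.0012  0.0407 -0.0075]
1.475 [-0.0012  0.0488 -0.0085]
1.523 [-0.0012  0.0569 -0.0091]
1.571 [-0.0012  0.0651 -0.0092]
```

Request:
jog_arm --increments '[[[0, 0, 0], [0, 0.008, -0.002], 1], [[0, 0, 0], [0, 0.0167, -0.004], 1], [[0, 0, 0], [0, 0.0246, -0.006], 1], [[0, 0, 0], [0, 0.0326, -0.008], 1], [[0, 0, 0], [0, 0.0407, -0.0095], 1], [[0, 0, 0], [0, 0.0488, -0.0105], 1], [[0, 0, 0], [0, 0.0569, -0.011], 1], [[0, 0, 0], [0, 0.0645, -0.011], 1]]'

```text
t: 5.05
eef_pos: [0.6191, 0.1458, 0.2435]
tcp_rot: [0.001, 0.768, 0.64, 0.0]
force: [-3.0, -3.7, -1.7]
opening: 0.009
```

Run:
```python
from h import *
st()
for n in ('top','side','wrist'): snap(n,n+'3')
for n in ('top','side'):
    i=cv2.imread(f'pics/{n}3.png'); i=i[130:250,130:270] if n=='top' else i[170:300,150:290]
    cv2.imwrite(f'pics/{n}3b.png',cv2.resize(i,None,fx=4.5,fy=4.5,interpolation=cv2.INTER_CUBIC))
```

```text
t 5.05 p [0.6191 0.1458 0.2435] F [-3.  -3.7 -1.7] T [-0.96  0.77 -0.14] op 0.009
x [ 0.18   0.984 -0.001] y [ 0.984 -0.18   0.002] z [ 0.002 -0.002 -1.   ]
j [ 0.232  0.342  0.231  1.458 -0.002  1.984]
```

View pics/side3b.png

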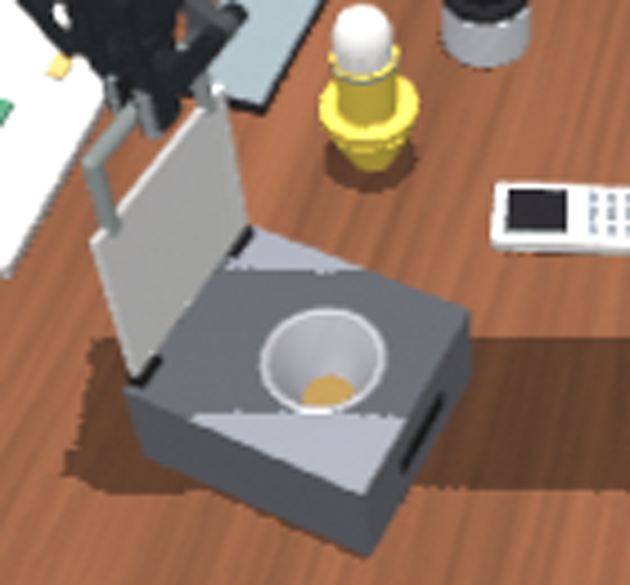

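View pics/wrist3.png

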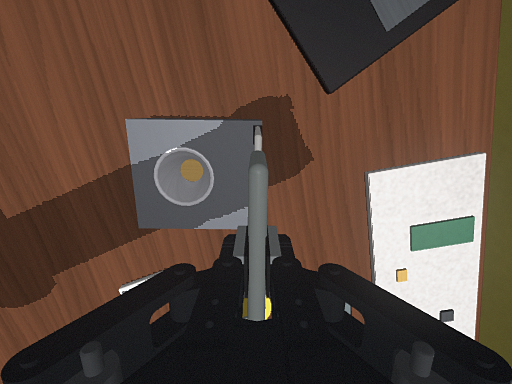

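The cover looks upright. I'll open and rise, then check the angle and measure the cup rim.

Request:
jog_arm --increments '[[[0, 0, 0], [0, 0, 0], 0.8], [[0, 0, 0], [0, 0, 0], 0.6], [[0, 0, 0], [0, 0, 0], 0.6], [[0, 0, 0], [0, 0, -0.02], 0.6], [[0, 0, 0], [0, 0, -0.05], 0.6], [[0, 0, 0], [0, 0, -0.08], 0.6], [[0, 0, 0], [0, 0, -0.1], 0.4], [[0, 0, 0], [0, 0, -0.1], 0.3]]'

```text
t: 6.0
eef_pos: [0.6205, 0.1463, 0.3466]
tcp_rot: [0.003, 0.768, 0.64, 0.003]
force: [-0.1, -0.1, -0.8]
opening: 0.0595
```

Run:
```python
from h import *
st()
for n in ('top','side','wrist'): snap(n,n+'4')
def ell(n,box):
    _,_,im=ld(n); x0,y0,x1,y1=box; c=cv2.resize(im[y0:y1,x0:x1],None,fx=6,fy=6,interpolation=cv2.INTER_CUBIC)
    cv2.imwrite(f'pics/{n}e.png',c[:,:,::-1])
ell('top4',(150,140,230,230)); ell('side4',(165,170,265,300)); ell('wrist4',(100,70,300,260)) if 0 else None
i=cv2.imread('pics/wrist4.png'); cv2.imwrite('pics/wrist4e.png',cv2.resize(i,(768,576),interpolation=cv2.INTER_CUBIC))
```

```text
t 6.0 p [0.6205 0.1463 0.3466] F [-0.1 -0.1 -0.8] T [-0.03  0.06  0.03] op 0.0595
x [0.18  0.984 0.001] y [ 0.984 -0.18   0.008] z [ 0.008 -0.001 -1.   ]
j [ 0.233  0.381  0.515  1.697 -0.002  1.984]
```

View pics/top4e.png

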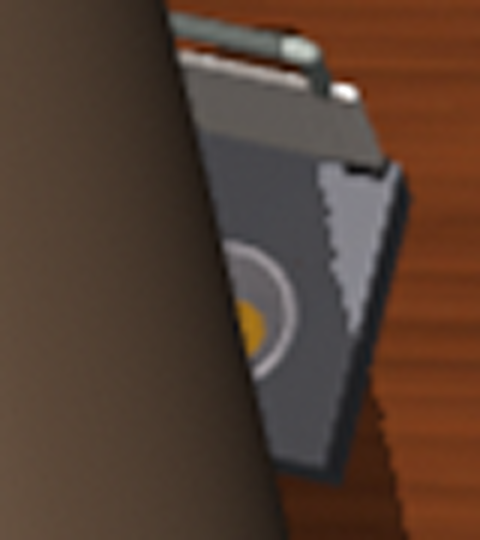

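View pics/side4e.png

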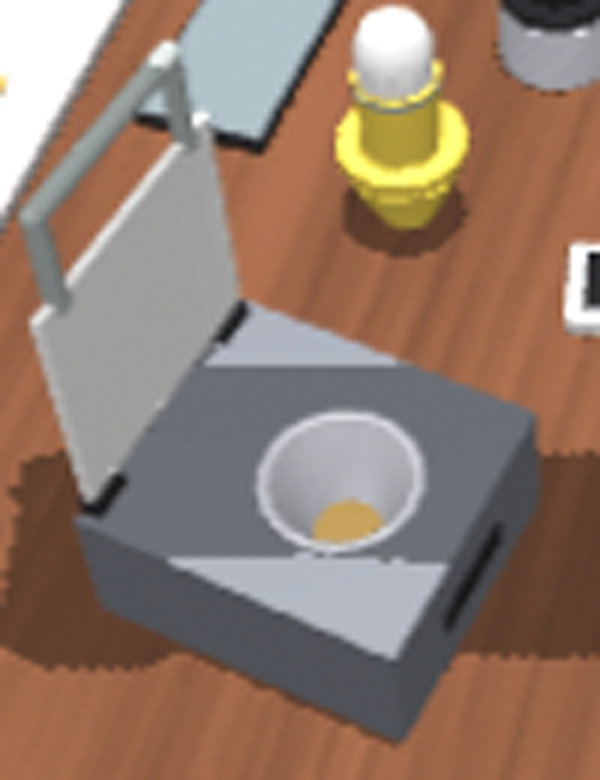

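View pics/wrist4e.png

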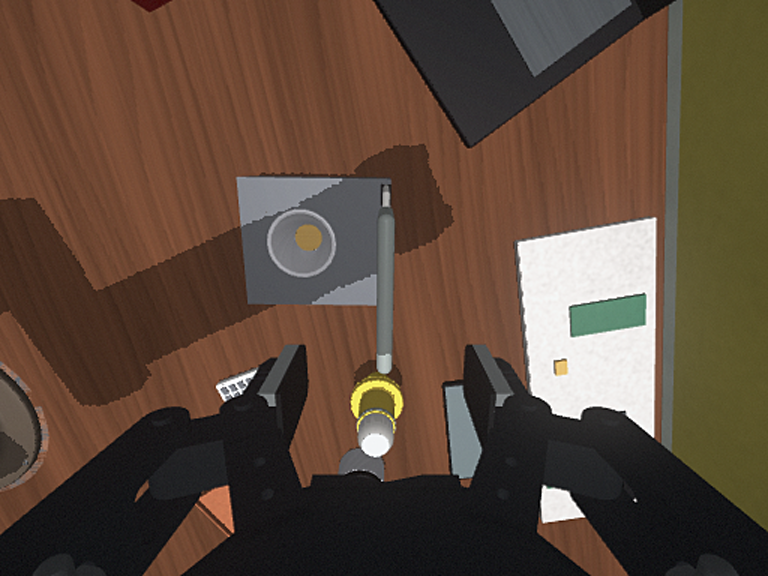

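Run:
```python
from h import *
S=lambda a,b:(165+a/6-.42,170+b/6-.42); Wp=lambda a,b:(a/1.5-.17,b/1.5-.17)
print('cup',plane('side4',*S(341,480),.07),plane('wrist4',*Wp(301.5,242.5),.07))
B=[tri(('side4',*S(*s)),('wrist4',*Wp(*w))) for s,w in (((35,215),(386,212)),((168,52),(385,360)))]
print('bar',np.round(B,4)); m=(B[0]+B[1])/2; d=np.array([np.cos(np.radians(-10.4)),np.sin(np.radians(-10.4)),0])
for h in ((.6188,.1453,.075),): print((m-h)@d,m[2]-.075)
# panel in side view: bottom edge near hinge vs. top edge corners: ray on plane of dock x=+.070
c=np.array([.55,.158,0]); 
for s in ((95,500),(235,310),(38,322),(205,120)):
    o,v=ray('side4',*S(*s)); P=o+v*(((np.array([.6188,.1453,0])-o)@d)/(v@d)); yy=np.array([-d[1],d[0],0]); print(((P-c)@yy).round(4),P[2].round(4))
st()
```

```text
cup [0.53664186 0.16176364 0.07      ] [0.53790533 0.16161353 0.07      ]
bar [[0.6275 0.1929 0.2499]
 [0.6113 0.1035 0.2474]]
8.576924371854113e-05 0.17364257121414933
0.0573 0.0803
-0.055 0.0756
0.0584 0.2012
-0.0595 0.1953
t 6.15 p [0.6198 0.146  0.3423] F [-0.2  0.2 -0.3] T [0.   0.01 0.01] op 0.0598
x [ 0.18   0.984 -0.002] y [ 0.984 -0.18   0.003] z [ 0.002 -0.002 -1.   ]
j [ 0.233  0.382  0.507  1.694 -0.003  1.984]
```

Request:
jog_arm --increments '[[[0, 0, -8], [-0.04, 0.004, 0], 0.2], [[0, 0, -16], [-0.085, 0.008, 0], 0.2], [[0, 0, -24], [-0.13, 0.013, 0.01], 0.2], [[0, 0, -32], [-0.175, 0.017, 0.01], 0.2], [[0, 0, -40], [-0.22, 0.022, 0.02], 0.2], [[0, 0, -48], [-0.265, 0.026, 0.02], 0.2], [[0, 0, -56], [-0.31, 0.03, 0.03], 0.2], [[0, 0, -64], [-0.355, 0.035, 0.03], 0.2]]'

```text
t: 6.95
eef_pos: [0.5892, -0.211, 0.3103]
tcp_rot: [-0.0, 0.309, 0.951, -0.001]
force: [0.6, 0.9, 0.2]
opening: 0.0683
```

Run:
```python
from h import *
go((.577,-.366,.30),169.6)
```

```text
t 6.95 p [ 0.5892 -0.211   0.3103] F [0.6 0.9 0.2] T [-0.03 -0.08 -0.03] op 0.0683
x [-0.809  0.588  0.001] y [ 0.588  0.809 -0.001] z [-0.001 -0.001 -1.   ]
j [-3.430e-01  3.420e-01  3.770e-01  1.607e+00 -1.000e-03  2.860e-01]
turn [ -0.07  -0.05 -25.64] shift [-0.0814 -0.1325  0.0104]
```

Request:
jog_arm --increments '[[[0, 0, -8], [-0.024, -0.039, 0.005], 0.2], [[0, 0, -16], [-0.048, -0.078, 0.01], 0.2], [[0, 0, -25], [-0.07, -0.115, 0.01], 0.2], [[0, 0, -25.6], [-0.081, -0.1325, 0.01], 0.2], [[0, 0, -25.6], [-0.081, -0.1325, 0.01], 0.2], [[0, 0, -25.6], [-0.081, -0.1325, 0.01], 0.2], [[0, 0, -25.6], [-0.081, -0.1325, 0.01], 0.2], [[0, 0, -25.6], [-0.081, -0.1325, 0.01], 0.2]]'

```text
t: 7.75
eef_pos: [0.577, -0.3644, 0.3005]
tcp_rot: [-0.001, 0.09, 0.996, -0.0]
force: [-0.4, 0.5, 0.8]
opening: 0.0682
```

Run:
```python
from h import *
st(); snap('wrist','w5'); i=cv2.imread('pics/w5.png'); cv2.imwrite('pics/w5b.png',cv2.resize(i,(768,576)))
print(proj('w5',(.577,-.366,.13))*1.5,proj('w5',(.577,-.366,.052))*1.5)
```

```text
t 7.75 p [ 0.577  -0.3644  0.3005] F [-0.4  0.5  0.8] T [-0.02  0.05  0.02] op 0.0682
x [-0.984  0.18   0.001] y [ 0.18   0.984 -0.001] z [-0.001 -0.    -1.   ]
j [-5.630e-01  4.650e-01  5.370e-01  1.643e+00 -1.000e-03 -3.820e-01]
[383.76586235 268.207279  ] [384.09685428 248.7751562 ]
```

View pics/w5b.png

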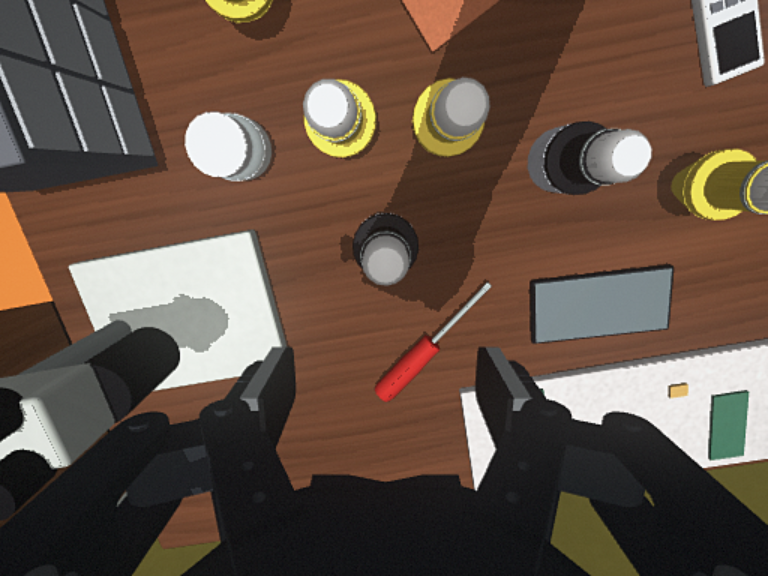

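Run:
```python
from h import *
f=lambda a,b:(a/1.5-.17,b/1.5-.17)
print(plane('w5',*f(386,258),.111),plane('w5',*f(386.5,245),.05))
_,_,im=ld('w5'); c=im[125:205,220:300]; cv2.imwrite('pics/w5c.png',cv2.resize(c,(640,640),interpolation=cv2.INTER_CUBIC)[:,:,::-1])
```

```text
[ 0.57327348 -0.36376438  0.111     ] [ 0.57390215 -0.36334855  0.05      ]
```

View pics/w5c.png

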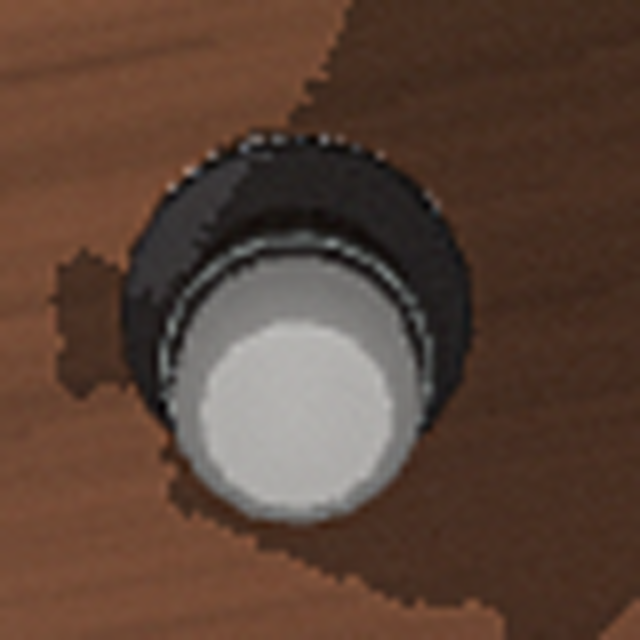

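Request:
jog_arm --increments '[[[0, 0, 0], [0.0032, 0, 0.04], 0.2], [[0, 0, 0], [0.0032, 0, 0.085], 0.2], [[0, 0, 0], [0.0032, 0, 0.13], 0.2], [[0, 0, 0], [0.0032, 0, 0.17], 0.2], [[0, 0, 0], [0.0032, 0, 0.2], 0.2], [[0, 0, 0], [0.0032, 0, 0.2215], 0.2], [[0, 0, 0], [0.0032, 0, 0.2215], 0.2], [[0, 0, 0], [0.0032, 0, 0.2215], 0.2]]'

```text
t: 8.6
eef_pos: [0.5738, -0.3635, 0.0798]
tcp_rot: [-0.0, 0.09, 0.996, -0.0]
force: [0.1, -0.2, 0.7]
opening: 0.0681
```

Run:
```python
from h import *
st(); snap('wrist','w6'); i=cv2.imread('pics/w6.png'); cv2.imwrite('pics/w6b.png',cv2.resize(i,(768,576)))
```

```text
t 8.6 p [ 0.5738 -0.3635  0.0798] F [ 0.1 -0.2  0.7] T [ 0.03 -0.02 -0.04] op 0.0681
x [-0.984  0.179  0.001] y [ 0.179  0.984 -0.001] z [-0.001 -0.001 -1.   ]
j [-5.640e-01  4.580e-01  3.900e-02  1.153e+00 -1.000e-03 -3.840e-01]
```

View pics/w6b.png

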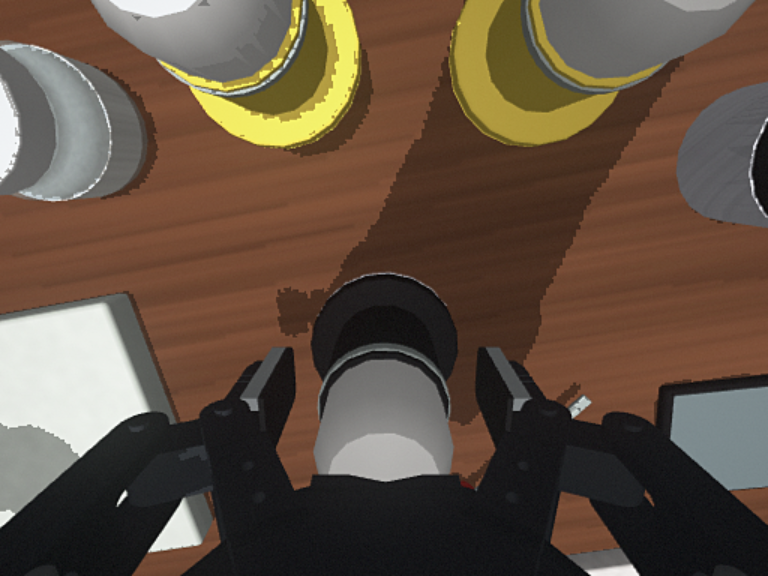

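Request:
jog_arm --increments '[[[0, 0, 0], [0, 0, 0], 0.4], [[0, 0, 0], [0, 0, 0], 0.6], [[0, 0, 0], [0, 0, 0], 0.7], [[0, 0, 0], [0, 0, 0], 0.8], [[0, 0, 0], [0, 0, 0], 0.8], [[0, 0, 0], [0, 0, 0], 0.8], [[0, 0, 0], [0, 0, -0.005], 0.8], [[0, 0, 0], [0, 0, -0.015], 0.8]]' --squeeze 50

```text
t: 9.45
eef_pos: [0.5737, -0.3636, 0.0954]
tcp_rot: [-0.001, 0.09, 0.996, -0.0]
force: [0.0, 0.8, -2.7]
opening: 0.0406
```

Run:
```python
from h import *
o,_=st()
go((o[0],o[1],.26),169.6)
```

```text
t 9.45 p [ 0.5737 -0.3636  0.0954] F [ 0.   0.8 -2.7] T [ 0.01 -0.01 -0.01] op 0.0406
x [-0.984  0.179  0.001] y [ 0.179  0.984 -0.001] z [-0.001 -0.001 -1.   ]
j [-5.640e-01  4.510e-01  6.400e-02  1.184e+00 -1.000e-03 -3.840e-01]
t 9.45 p [ 0.5737 -0.3636  0.0954] F [ 0.   0.8 -2.7] T [ 0.01 -0.01 -0.01] op 0.0406
x [-0.984  0.179  0.001] y [ 0.179  0.984 -0.001] z [-0.001 -0.001 -1.   ]
j [-5.640e-01  4.510e-01  6.400e-02  1.184e+00 -1.000e-03 -3.840e-01]
turn [-0.05 -0.06  0.08] shift [ 2.000e-04 -1.000e-04 -1.646e-01]
```

Request:
jog_arm --increments '[[[0, 0, 0], [0, 0, -0.045], 0.8], [[0, 0, 0], [0, 0, -0.09], 0.8], [[0, 0, 0], [0.01, 0.015, -0.13], 0.8], [[0, 0, 0], [0.025, 0.045, -0.16], 0.8], [[0, 0, 0], [0.045, 0.085, -0.175], 0.8], [[0, 0, 0], [0.065, 0.125, -0.175], 0.8], [[0, 0, 0], [0.085, 0.165, -0.175], 0.8], [[0, 0, 0], [0.1, 0.205, -0.175], 0.8]]'

```text
t: 10.25
eef_pos: [0.511, -0.1424, 0.2712]
tcp_rot: [-0.0, 0.09, 0.996, -0.0]
force: [1.7, -0.2, -1.7]
opening: 0.0403
```

Run:
```python
from h import *
go((.537,.1615,.25),169.6)
```

```text
t 10.25 p [ 0.511  -0.1424  0.2712] F [ 1.7 -0.2 -1.7] T [ 0.03 -0.03 -0.03] op 0.0403
x [-0.984  0.18   0.001] y [ 0.18   0.984 -0.001] z [-0.001 -0.001 -1.   ]
j [-2.710e-01  1.390e-01  3.200e-02  1.464e+00 -1.000e-03 -9.000e-02]
turn [-0.05 -0.03  0.04] shift [0.029  0.3036 0.0209]
```

Request:
jog_arm --increments '[[[0, 0, 0], [0.01, 0.04, 0], 0.8], [[0, 0, 0], [0.02, 0.085, 0], 0.8], [[0, 0, 0], [0.03, 0.13, 0], 0.8], [[0, 0, 0], [0.03, 0.175, 0], 0.8], [[0, 0, 0], [0.03, 0.22, 0.01], 0.8], [[0, 0, 0], [0.03, 0.26, 0.02], 0.8], [[0, 0, 0], [0.029, 0.29, 0.021], 0.8], [[0, 0, 0], [0.029, 0.3036, 0.021], 0.8]]'

```text
t: 11.05
eef_pos: [0.5368, 0.1638, 0.2496]
tcp_rot: [-0.001, 0.089, 0.996, -0.0]
force: [0.8, -0.5, -3.1]
opening: 0.0406
```

Request:
jog_arm --increments '[[[0, 0, 0], [0, 0, 0.01], 0.8], [[0, 0, 0], [0, 0, 0.02], 0.8], [[0, 0, 0], [0, 0, 0.03], 0.8], [[0, 0, 0], [0, 0, 0.04], 0.8], [[0, 0, 0], [0, 0, 0.04], 0.8], [[0, 0, 0], [0, 0, 0.04], 0.8], [[0, 0, 0], [0, 0, 0.04], 0.8], [[0, 0, 0], [0, 0, 0.04], 0.8]]'

```text
t: 11.85
eef_pos: [0.5371, 0.1637, 0.2102]
tcp_rot: [-0.0, 0.089, 0.996, -0.0]
force: [-0.3, -0.3, -2.7]
opening: 0.0408
```

Run:
```python
from h import *
st(); 
for n in ('wrist','side','top'): snap(n,n+'7')
i=cv2.imread('pics/wrist7.png'); cv2.imwrite('pics/w7b.png',cv2.resize(i,(768,576)))
i=cv2.imread('pics/side7.png')[160:300,150:290]; cv2.imwrite('pics/s7b.png',cv2.resize(i,(588,588),interpolation=cv2.INTER_CUBIC))
```

```text
t 11.85 p [0.5371 0.1637 0.2102] F [-0.3 -0.3 -2.7] T [-0.01 -0.01  0.01] op 0.0408
x [-0.984  0.177  0.001] y [ 0.177  0.984 -0.001] z [-0.001 -0.    -1.   ]
j [ 0.296  0.197 -0.031  1.343 -0.     0.474]
```

View pics/w7b.png

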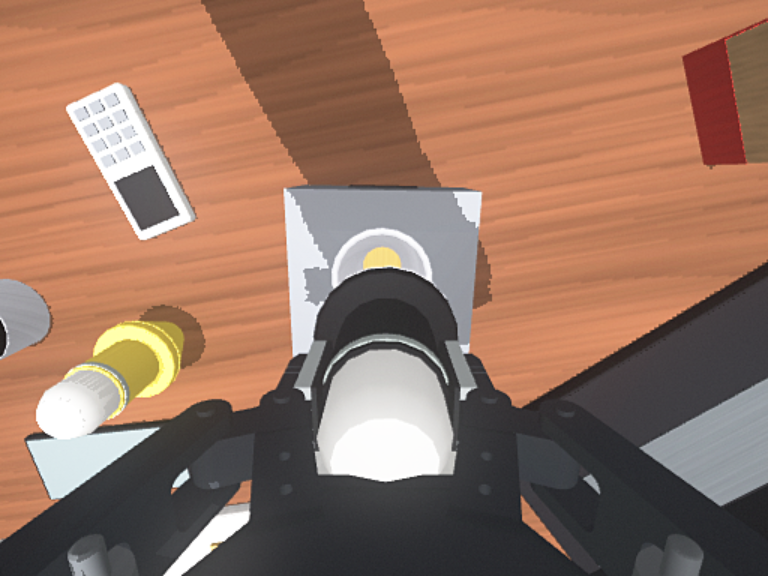

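View pics/s7b.png

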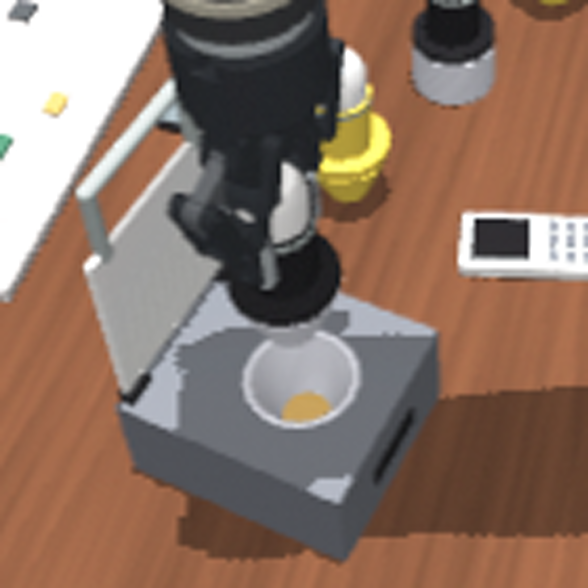

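Run:
```python
from h import *
f=lambda a,b:(a/1.5-.17,b/1.5-.17)
d=np.array([np.cos(np.radians(-10.4)),np.sin(np.radians(-10.4)),0])
a=plane('wrist7',*f(381.5,228),.07); l=plane('wrist7',*f(331,270),.07);r=plane('wrist7',*f(431,270),.07)
print(a,l,r,np.linalg.norm(l-r)); R_=np.linalg.norm(l-r)/2; print(a+d*R_)
# side
_,_,im=ld('side7')
S=lambda x,y:(150+x/4.2-.4,160+y/4.2-.4)
print(plane('side7',*S(301.5,379),.07))
go((.537,.1613,.14),169.6)
```

```text
[0.50221226 0.16693509 0.07      ] [0.52450859 0.12743715 0.07      ] [0.53672622 0.19532778 0.07      ] 0.06898122619796014
[0.53613624 0.16070887 0.07      ]
[0.53647038 0.16251092 0.07      ]
t 12.0 p [0.537  0.1639 0.2099] F [ 0.6  0.6 -3. ] T [ 0.02 -0.05  0.01] op 0.0404
x [-0.984  0.177  0.001] y [ 0.177  0.984 -0.001] z [-0.001 -0.001 -1.   ]
j [ 0.296  0.198 -0.032  1.343 -0.     0.474]
turn [-0.04 -0.06  0.2 ] shift [-0.0006 -0.0025  0.0699]
```

Request:
jog_arm --increments '[[[0, 0, 0], [0, -0.0025, 0.01], 0.8], [[0, 0, 0], [0, -0.0025, 0.02], 0.8], [[0, 0, 0], [0, -0.0025, 0.03], 0.8], [[0, 0, 0], [0, -0.0025, 0.04], 0.8], [[0, 0, 0], [0, -0.0025, 0.05], 0.8], [[0, 0, 0], [0, -0.0025, 0.06], 0.8], [[0, 0, 0], [0, -0.0025, 0.07], 0.8], [[0, 0, 0], [0, -0.0025, 0.07], 0.8]]'

```text
t: 12.8
eef_pos: [0.5356, 0.1611, 0.1381]
tcp_rot: [-0.002, 0.089, 0.996, -0.001]
force: [-0.6, 0.1, -2.8]
opening: 0.0407
```

Run:
```python
from h import *
go((.5365,.1613,.1108),169.6)
snap('wrist','w8'); i=cv2.imread('pics/w8.png'); cv2.imwrite('pics/w8b.png',cv2.resize(i,(768,576)))
```

```text
t 12.8 p [0.5356 0.1611 0.1381] F [-0.6  0.1 -2.8] T [0.01 0.07 0.04] op 0.0407
x [-0.984  0.177  0.003] y [ 0.177  0.984 -0.002] z [-0.004 -0.001 -1.   ]
j [ 0.292  0.214 -0.17   1.191 -0.     0.47 ]
turn [-0.11 -0.2   0.2 ] shift [-0.001   0.0004  0.0273]
```

View pics/w8b.png

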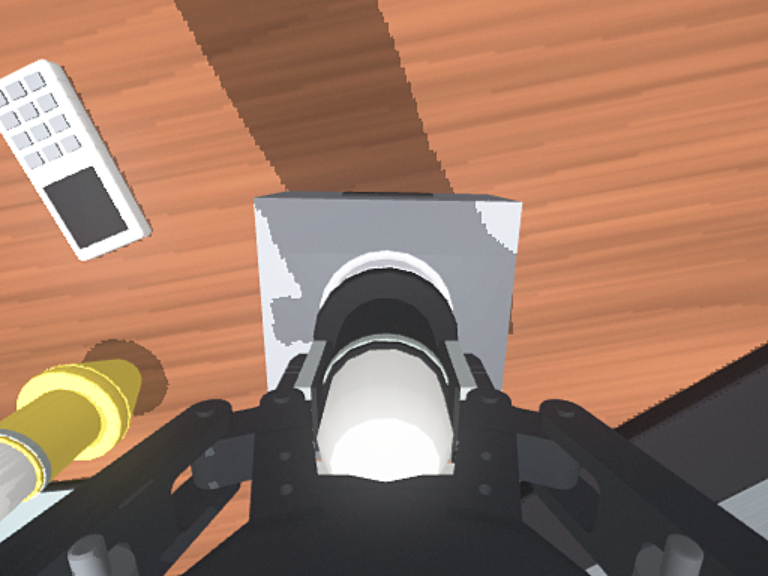

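Request:
jog_arm --increments '[[[0, -0.2, 0], [-0.0005, 0, 0.004], 0.8], [[0, -0.2, 0], [-0.0005, 0, 0.008], 0.8], [[0, -0.2, 0], [-0.0005, 0, 0.012], 0.8], [[0, -0.2, 0], [-0.0005, 0, 0.016], 0.8], [[0, -0.2, 0], [-0.0005, 0, 0.019], 0.8], [[0, -0.2, 0], [-0.0005, 0, 0.022], 0.8], [[0, -0.2, 0], [-0.0005, 0, 0.0235], 0.8], [[0, -0.2, 0], [-0.0005, 0, 0.0235], 0.8]]'

```text
t: 13.65
eef_pos: [0.5365, 0.1611, 0.1154]
tcp_rot: [0.001, 0.089, 0.996, -0.001]
force: [-0.1, -0.3, -2.6]
opening: 0.0402
```

Run:
```python
from h import *
go((.5365,.1613,.1108),169.6)
```

```text
t 13.65 p [0.5365 0.1611 0.1154] F [-0.1 -0.3 -2.6] T [-0.07 -0.1  -0.05] op 0.0402
x [-0.984  0.177 -0.001] y [ 0.177  0.984 -0.002] z [ 0.001 -0.002 -1.   ]
j [ 0.293  0.222 -0.211  1.138 -0.002  0.471]
turn [-0.09  0.07  0.2 ] shift [0.     0.0002 0.0046]
```

Request:
jog_arm --increments '[[[0, 0, 0], [0, 0, 0.001], 0.8], [[0, 0, 0], [0, 0, 0.002], 0.8], [[0, 0, 0], [0, 0, 0.003], 0.8], [[0, 0, 0], [0, 0, 0.004], 0.8], [[0, 0, 0], [0, 0, 0.005], 0.8], [[0, 0, 0], [0, 0, 0.0055], 0.8], [[0, 0, 0], [0, 0, 0.0055], 0.8], [[0, 0, 0], [0, 0, 0.0055], 0.8]]'

```text
t: 14.45
eef_pos: [0.5371, 0.161, 0.1138]
tcp_rot: [0.003, 0.089, 0.996, -0.0]
force: [-7.5, -4.4, 20.9]
opening: 0.0406
```

Run:
```python
from h import *
st()
```

```text
t 14.45 p [0.5371 0.161  0.1138] F [-7.5 -4.4 20.9] T [-0.79  1.56  0.03] op 0.0406
x [-0.984  0.177 -0.005] y [ 0.177  0.984 -0.   ] z [ 0.005 -0.001 -1.   ]
j [ 0.292  0.22  -0.216  1.13  -0.003  0.471]
```

Request:
jog_arm --increments '[[[0, -0.2, 0], [0.0005, -0.0004, 0.002], 0.8], [[0, -0.2, 0], [0.001, -0.0008, 0.002], 0.8], [[0, -0.2, 0], [0.0012, -0.0008, 0.003], 0.8], [[0, -0.2, 0], [0.0012, -0.0008, 0.003], 0.8], [[0, -0.2, 0], [0.0012, -0.0008, 0.003], 0.8], [[0, -0.2, 0], [0.0012, -0.0008, 0.003], 0.8], [[0, -0.2, 0], [0.0012, -0.0008, 0.003], 0.8], [[0, -0.2, 0], [0.0012, -0.0008, 0.003], 0.8]]'

```text
t: 15.25
eef_pos: [0.5368, 0.1609, 0.1138]
tcp_rot: [0.006, 0.089, 0.996, 0.0]
force: [-3.6, -0.7, 14.8]
opening: 0.0405
```

Run:
```python
from h import *
st()
```

```text
t 15.25 p [0.5368 0.1609 0.1138] F [-3.6 -0.7 14.8] T [-0.25  0.87 -0.  ] op 0.0405
x [-0.984  0.177 -0.012] y [0.177 0.984 0.002] z [ 0.012 -0.    -1.   ]
j [ 0.293  0.214 -0.224  1.121 -0.004  0.471]
```

Run:
```python
from h import *
for n in ('wrist','side'): snap(n,n+'9')
i=cv2.imread('pics/wrist9.png')[130:330,170:340]; cv2.imwrite('pics/w9b.png',cv2.resize(i,(510,600),interpolation=cv2.INTER_CUBIC))
i=cv2.imread('pics/side9.png')[190:290,170:270]; cv2.imwrite('pics/s9b.png',cv2.resize(i,(600,600),interpolation=cv2.INTER_CUBIC))
# predicted pixels for home lamp
c=np.array([.5365,.161,0])
print([((proj('side9',c+[0,0,z])-[170,190])*6).round(1) for z in (.161,.129,.083,.073)])
```

```text
[array([289.7, 225.2]), array([297. , 273.6]), array([306.7, 338.6]), array([308.8, 352.1])]
```

View pics/w9b.png

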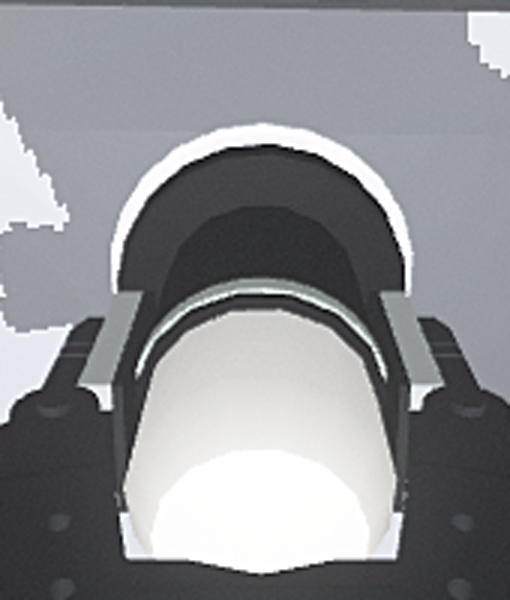

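View pics/s9b.png

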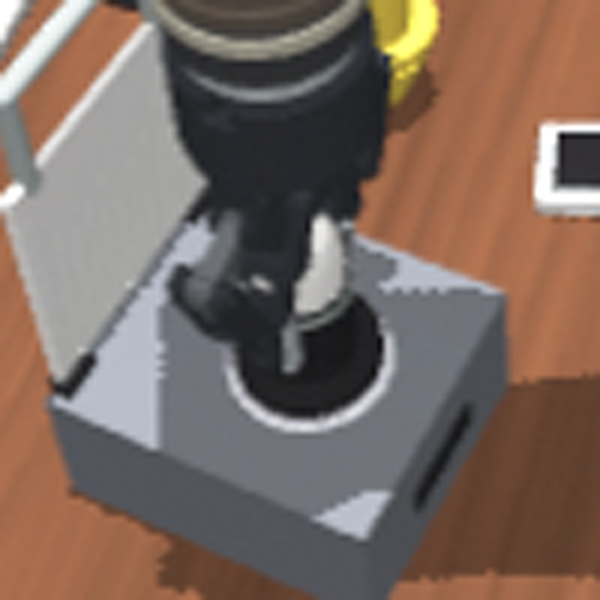

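Contact came 3 mm above the expected home height and may be friction. I'll take the pressure off and let the lamp go for a moment so it settles on its own, then regrip.

Request:
jog_arm --increments '[[[0, -0.7, 0], [0, 0, 0.0005], 0.8], [[0, -0.7, 0], [0, 0, 0.0005], 0.8], [[0, -0.7, 0], [0, 0, 0], 0.7], [[0, -0.7, 0], [0, 0, 0], 0.5], [[0, -0.7, 0], [0, 0, 0], 0.3], [[0, -0.7, 0], [0, 0, 0], 0.3], [[0, -0.7, 0], [0, 0, 0], 0.3], [[0, -0.7, 0], [0, 0, 0], 0.3]]'

```text
t: 16.15
eef_pos: [0.5369, 0.1609, 0.1136]
tcp_rot: [0.012, 0.089, 0.996, -0.0]
force: [-0.2, -0.3, 0.2]
opening: 0.06
```

Run:
```python
from h import *
st()
for n in ('wrist','side'): snap(n,n+'10')
i=cv2.imread('pics/wrist10.png')[130:330,170:340]; cv2.imwrite('pics/w10b.png',cv2.resize(i,(510,600),interpolation=cv2.INTER_CUBIC))
i=cv2.imread('pics/side10.png')[190:290,170:270]; cv2.imwrite('pics/s10b.png',cv2.resize(i,(600,600),interpolation=cv2.INTER_CUBIC))
```

```text
t 16.15 p [0.5369 0.1609 0.1136] F [-0.2 -0.3  0.2] T [-0.02  0.01  0.03] op 0.06
x [-0.984  0.177 -0.024] y [0.177 0.984 0.002] z [ 0.024 -0.002 -1.   ]
j [ 0.296  0.206 -0.235  1.107 -0.009  0.474]
```

View pics/w10b.png

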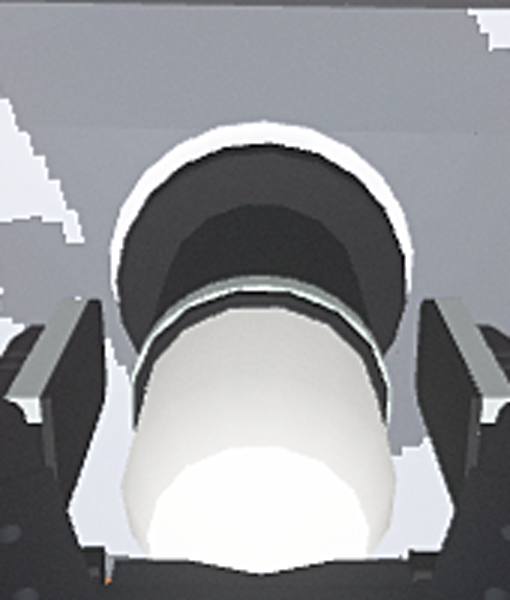

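View pics/s10b.png

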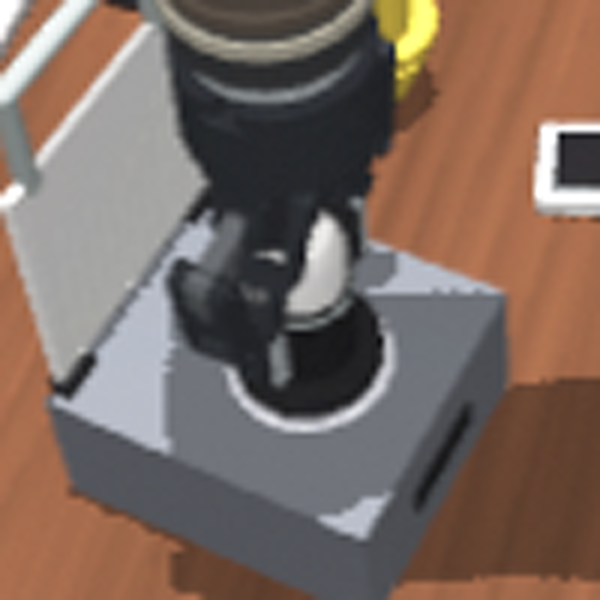

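Request:
jog_arm --increments '[[[0, 1.4, 0], [0, 0, 0], 0.2], [[0, 1.4, 0], [0, 0, -0.03], 0.2], [[0, 1.4, 0], [0, 0, -0.07], 0.2], [[0, 1.4, 0], [0, 0, -0.11], 0.2], [[0, 1.4, 0], [0, 0, -0.13], 0.2], [[0, 1.4, 0], [0.0, 0, -0.13], 0.2], [[0, 1.4, 0], [0.0, 0, -0.13], 0.2], [[0, 1.4, 0], [0.0, 0, -0.13], 0.2]]'

```text
t: 17.05
eef_pos: [0.5332, 0.161, 0.242]
tcp_rot: [-0.001, 0.089, 0.996, 0.001]
force: [0.0, 0.7, -0.6]
opening: 0.0681
```

Run:
```python
from h import *
st()
for n in ('wrist','side','top'): snap(n,n+'11')
i=cv2.imread('pics/wrist11.png')[100:250,170:340]; cv2.imwrite('pics/w11b.png',cv2.resize(i,(680,600),interpolation=cv2.INTER_CUBIC))
i=cv2.imread('pics/side11.png')[190:290,170:270]; cv2.imwrite('pics/s11b.png',cv2.resize(i,(600,600),interpolation=cv2.INTER_CUBIC))
```

```text
t 17.05 p [0.5332 0.161  0.242 ] F [ 0.   0.7 -0.6] T [-0.03 -0.04 -0.01] op 0.0681
x [-0.984  0.177  0.003] y [0.177 0.984 0.001] z [-0.002  0.001 -1.   ]
j [0.292 0.188 0.027 1.412 0.002 0.471]
```

View pics/w11b.png

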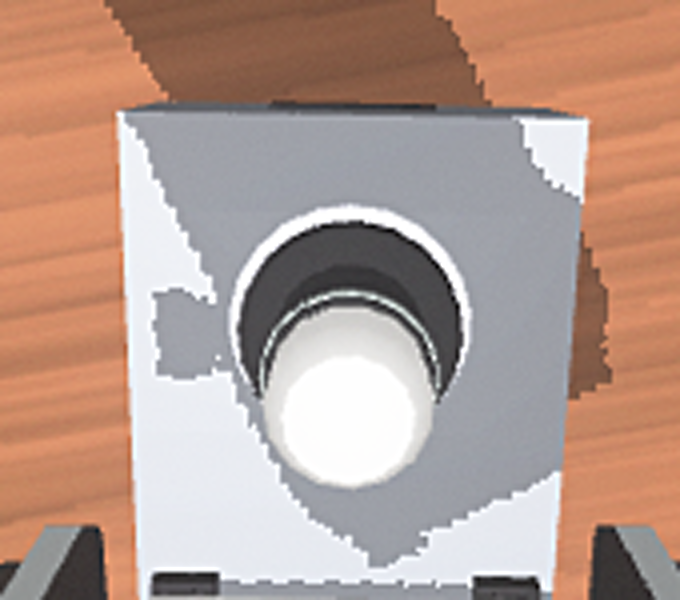

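View pics/s11b.png

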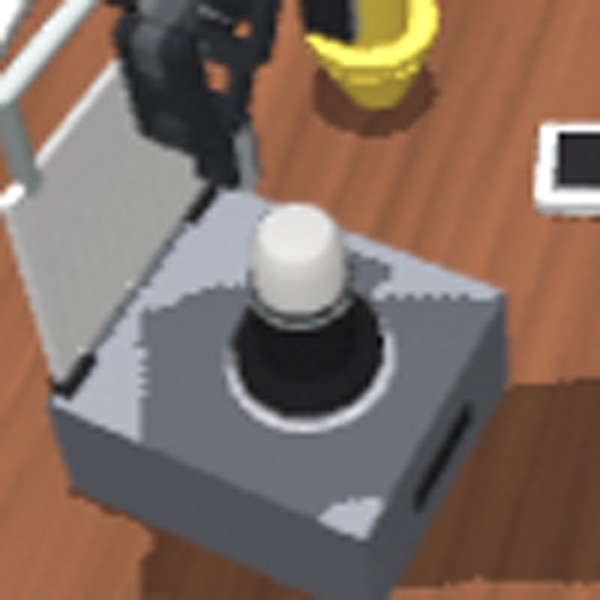

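Run:
```python
from h import *
t=np.linspace(0,2*np.pi,721)
def ext(n,c,r,z,off,s):
    P=np.array([proj(n,(c[0]+r*np.cos(a),c[1]+r*np.sin(a),z)) for a in t]); P=(P+.5-off)*s; return 'x %.1f %.1f y %.1f %.1f'%(P[:,0].min(),P[:,0].max(),P[:,1].min(),P[:,1].max())
for c in ((.5365,.161),):
  for n,off,s in (('wrist11',[170,100],4),('side11',[170,190],6)):
    print(n,'rim30',ext(n,c,.030,.07,off,s),'rim33',ext(n,c,.033,.07,off,s))
    for f in (.031,.034,.037): print(f,'collar top',ext(n,c,.032,f+.052,off,s),'collar bot',ext(n,c,.032,f+.042,off,s),'dome base',ext(n,c,.019,f+.098,off,s),'body top',ext(n,c,.021,f+.098,off,s))
def sm(n,x0,y0,x1,y1):
    _,_,im=ld(n); return im[y0:y1,x0:x1].mean(2).astype(int)
print('side col ~x=220', sm('side11',219,222,222,264).mean(1).round())
print('wrist col x=258', sm('wrist11',257,145,260,185).mean(1).round())
print('wrist row y=180', sm('wrist11',222,179,292,181).mean(0).round())
```

```text
wrist11 rim30 x 248.4 455.5 y 223.3 424.3 rim33 x 238.1 465.8 y 212.7 433.8
0.031 collar top x 237.0 467.2 y 223.3 446.0 collar bot x 240.5 463.5 y 217.8 434.1 dome base x 272.5 433.1 y 309.4 462.6 body top x 264.0 441.5 y 300.9 470.4
0.034 collar top x 235.9 468.4 y 225.0 449.7 collar bot x 239.5 464.6 y 219.4 437.6 dome base x 271.6 434.1 y 312.4 467.3 body top x 263.1 442.6 y 303.9 475.0
0.037 collar top x 234.8 469.6 y 226.7 453.5 collar bot x 238.4 465.7 y 221.0 441.1 dome base x 270.7 435.1 y 315.5 472.0 body top x 262.1 443.7 y 306.8 479.8
side11 rim30 x 240.8 383.8 y 299.9 421.0 rim33 x 233.6 391.0 y 294.1 427.3
0.031 collar top x 232.5 386.8 y 278.3 408.0 collar bot x 235.2 388.2 y 292.0 421.3 dome base x 252.3 347.6 y 238.2 316.2 body top x 247.3 352.6 y 234.2 320.5
0.034 collar top x 231.7 386.4 y 274.2 404.0 collar bot x 234.4 387.8 y 287.9 417.3 dome base x 251.5 347.0 y 233.7 311.8 body top x 246.5 352.0 y 229.7 316.1
0.037 collar top x 230.9 385.9 y 270.0 400.0 collar bot x 233.6 387.3 y 283.8 413.4 dome base x 250.7 346.5 y 229.2 307.4 body top x 245.7 351.5 y 225.2 311.7
side col ~x=220 [107. 125. 211. 225. 227. 228. 229. 230. 231. 232. 233. 222. 208. 201.
 194. 188. 186. 185. 183. 175. 102.  76. 112.  25.  25.  26.  25.  25.
  25.  26.  25.  29.  34.  34.  34.  34.  34.  89. 172. 207. 113. 113.]
wrist col x=258 [161. 162. 161. 161. 159. 160. 221. 255. 255. 255.  88.  46.  73.  75.
  76.  75.  75.  77.  77.  77.  75.  64.  56.  57.  58.  55.  52. 112.
 230.  82.  66. 115. 215. 204. 204. 206. 209. 214. 218. 222.]
wrist row y=180 [162. 164. 163. 162. 157. 214. 255. 214.  76.  70.  76.  77.  78.  77.
  78.  78.  73.  66. 128. 206. 138.  64.  84. 148. 176. 174. 206. 206.
 206. 206. 206. 205. 204. 206. 204. 206. 205. 204. 206. 205. 203. 205.
 206. 207. 208. 196. 168. 114.  64.  92. 181. 184.  94.  58.  71.  74.
  73.  74.  73.  74.  74.  72.  48. 160. 255. 216. 160. 162. 164. 162.]
```

The lamp stayed put when released, upright and concentric with the rim. The support force was nearly vertical too, so it is home. I'll regrip for the rock check.

Request:
jog_arm --increments '[[[0, 0, 0.2], [-0.0035, 0.0005, 0], 0.2], [[0, 0, 0.2], [-0.0035, 0.0005, 0.03], 0.2], [[0, 0, 0.2], [-0.0035, 0.0005, 0.06], 0.2], [[0, 0, 0.2], [-0.0035, 0.0005, 0.09], 0.2], [[0, 0, 0.2], [-0.0035, 0.0005, 0.115], 0.2], [[0, 0, 0.2], [-0.0035, 0.0005, 0.129], 0.2], [[0, 0, 0.2], [-0.0035, 0.0005, 0.129], 0.2], [[0, 0, 0.2], [-0.0035, 0.0005, 0.129], 0.2]]'

```text
t: 18.0
eef_pos: [0.5368, 0.1611, 0.1139]
tcp_rot: [-0.001, 0.091, 0.996, 0.001]
force: [-0.0, 0.2, 0.3]
opening: 0.0684
```

Run:
```python
from h import *
go((.5368,.161,.1125),169.6)
```

```text
t 18.0 p [0.5368 0.1611 0.1139] F [-0.   0.2  0.3] T [ 0.08  0.01 -0.02] op 0.0684
x [-0.984  0.181  0.002] y [0.181 0.984 0.001] z [-0.002  0.001 -1.   ]
j [ 0.291  0.224 -0.211  1.137  0.002  0.472]
turn [ 0.06 -0.11 -0.02] shift [-0.     -0.0001  0.0014]
```

Request:
jog_arm --increments '[[[0, 0, 0], [0, 0, 0.001], 0.4], [[0, 0, 0], [0, 0, 0.001], 0.6], [[0, 0, 0], [0, 0, 0.001], 0.8], [[0, 0, 0], [0, 0, 0.001], 0.8], [[0, 0, 0], [0, 0, 0.001], 0.8], [[0, 0, 0], [0, 0, 0.001], 0.8], [[0, 0, 0], [0, 0, 0.001], 0.8], [[0, 0, 0], [0, 0, 0.001], 0.8]]' --squeeze 60

```text
t: 18.8
eef_pos: [0.5376, 0.1611, 0.1142]
tcp_rot: [0.0, 0.091, 0.996, 0.001]
force: [0.5, -1.3, 6.0]
opening: 0.0405
```

Run:
```python
from h import *
st()
```

```text
t 18.8 p [0.5376 0.1611 0.1142] F [ 0.5 -1.3  6. ] T [-0.35 -0.05  0.06] op 0.0405
x [-0.983  0.181 -0.   ] y [0.181 0.983 0.002] z [ 0.001  0.002 -1.   ]
j [ 2.910e-01  2.240e-01 -2.110e-01  1.135e+00  1.000e-03  4.720e-01]
```

Request:
jog_arm --increments '[[[0, 0, 0], [0, 0, -0.003], 0.8], [[0, 0, 0], [0, 0, -0.006], 0.8], [[0, 0, 0], [0, 0, -0.009], 0.8], [[0, 0, 0], [0, 0, -0.012], 0.8], [[0, 0, 0], [0, 0, -0.015], 0.8], [[0, 0, 0], [0, 0, -0.015], 0.8], [[0, 0, 0], [0, 0, -0.015], 0.8], [[0, 0, 0], [0, 0, -0.015], 0.8]]'

```text
t: 19.6
eef_pos: [0.5375, 0.161, 0.129]
tcp_rot: [0.0, 0.091, 0.996, 0.001]
force: [-0.0, -0.4, -2.8]
opening: 0.0404
```

Run:
```python
from h import *
st(); snap('side','side12'); snap('wrist','wrist12')
i=cv2.imread('pics/side12.png')[190:290,170:270]; cv2.imwrite('pics/s12b.png',cv2.resize(i,(600,600),interpolation=cv2.INTER_CUBIC))
```

```text
t 19.6 p [0.5375 0.161  0.129 ] F [-0.  -0.4 -2.8] T [-0.01 -0.03 -0.04] op 0.0404
x [-0.983  0.181 -0.   ] y [0.181 0.983 0.002] z [ 0.001  0.001 -1.   ]
j [ 2.900e-01  2.170e-01 -1.860e-01  1.167e+00  1.000e-03  4.720e-01]
```

View pics/s12b.png

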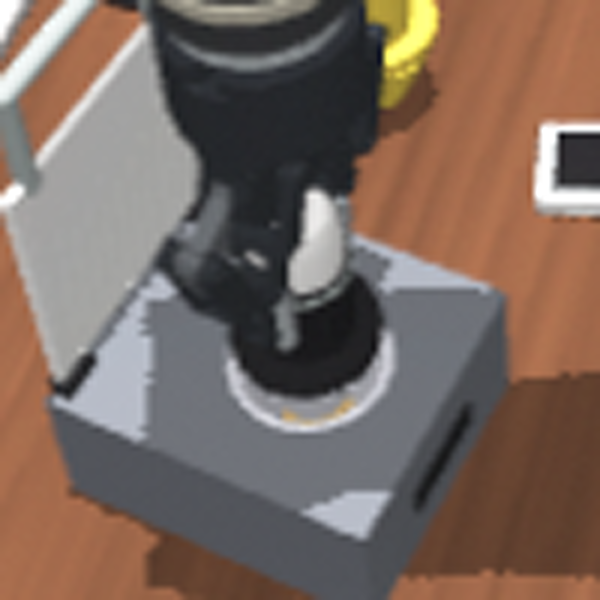

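Request:
jog_arm --increments '[[[2, 0, 0], [0, 0.0024, 0], 0.8], [[4, 0, 0], [0, 0.0049, 0.0002], 0.8], [[6, 0, 0], [0, 0.0073, 0.0004], 0.8], [[8, 0, 0], [0, 0.0098, 0.0007], 0.8], [[9.5, 0, 0], [0, 0.0116, 0.001], 0.8], [[10.5, 0, 0], [0, 0.0128, 0.0012], 0.8], [[10.5, 0, 0], [0, 0.0128, 0.0012], 0.8], [[10.5, 0, 0], [0, 0.0128, 0.0012], 0.8]]'

```text
t: 20.5
eef_pos: [0.5398, 0.1737, 0.1277]
tcp_rot: [-0.008, 0.09, 0.992, -0.09]
force: [0.3, -0.8, -1.5]
opening: 0.0407
```

Run:
```python
from h import *
o,M=st(); print('tilt',np.degrees(np.arccos(-M[2,2]))); print('foot',o+M[:,2]*.083)
snap('side','side13'); snap('wrist','wrist13')
i=cv2.imread('pics/side13.png')[190:290,170:270]; cv2.imwrite('pics/s13b.png',cv2.resize(i,(600,600),interpolation=cv2.INTER_CUBIC))
i=cv2.imread('pics/wrist13.png'); cv2.imwrite('pics/w13b.png',cv2.resize(i,(640,480),interpolation=cv2.INTER_CUBIC))
```

```text
t 20.5 p [0.5398 0.1737 0.1277] F [ 0.3 -0.8 -1.5] T [ 0.26 -0.08  0.01] op 0.0407
x [-0.984  0.181 -0.   ] y [ 0.178  0.967 -0.181] z [-0.033 -0.178 -0.984]
j [ 0.387  0.305 -0.085  1.279 -0.153  0.576]
tilt 10.412710697590395
foot [0.53709865 0.15898726 0.04604049]
```

View pics/s13b.png

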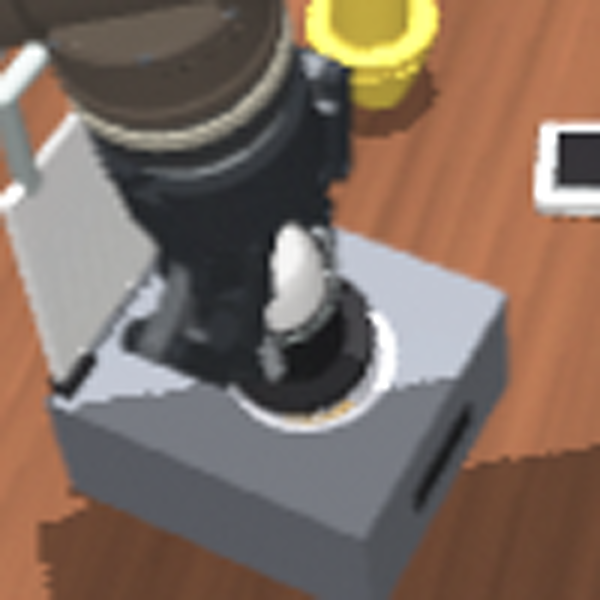

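View pics/w13b.png

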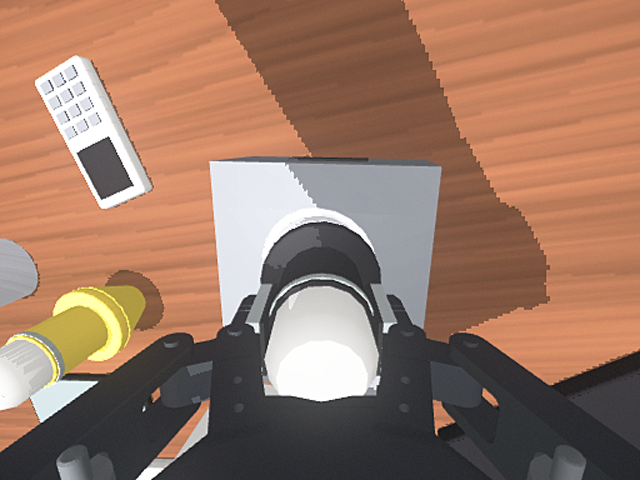

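The tilt measures 10.4°, with the foot 15 mm above home and no contact load. Now I'll bring it back upright.

Run:
```python
from h import *
go((.537,.161,.129),169.6)
```

```text
t 20.6 p [0.5398 0.1734 0.1279] F [-0.3 -0.2 -3. ] T [ 0.22 -0.04  0.04] op 0.0405
x [-0.983  0.181 -0.   ] y [ 0.178  0.967 -0.181] z [-0.032 -0.178 -0.984]
j [ 0.387  0.305 -0.086  1.279 -0.153  0.576]
turn [-1.04e+01  1.00e-02 -4.00e-02] shift [ 0.0005 -0.0127  0.0012]
```

Request:
jog_arm --increments '[[[-2, 0, 0], [0, -0.0024, 0], 0.8], [[-4, 0, 0], [0, -0.0049, 0.0002], 0.8], [[-6, 0, 0], [0.0003, -0.0073, 0.0004], 0.8], [[-8, 0, 0], [0.0005, -0.0098, 0.0007], 0.8], [[-9.5, 0, 0], [0.0005, -0.0116, 0.001], 0.8], [[-10.4, 0, 0], [0.0005, -0.0127, 0.0012], 0.8], [[-10.4, 0, 0], [0.0005, -0.0127, 0.0012], 0.8], [[-10.4, 0, 0], [0.0005, -0.0127, 0.0012], 0.8]]'

```text
t: 21.4
eef_pos: [0.537, 0.1609, 0.129]
tcp_rot: [0.0, 0.091, 0.996, -0.0]
force: [-0.1, -0.3, -2.5]
opening: 0.0404
```

Run:
```python
from h import *
go((.537,.161,.1142),169.6)
```

```text
t 21.4 p [0.537  0.1609 0.129 ] F [-0.1 -0.3 -2.5] T [-0.04  0.02 -0.02] op 0.0404
x [-0.983  0.181 -0.   ] y [ 0.181  0.983 -0.   ] z [ 0. -0. -1.]
j [ 0.291  0.216 -0.187  1.167 -0.     0.474]
turn [-0.    0.02 -0.05] shift [0.0001 0.0001 0.0148]
```

Lowering 15.5 mm slowly.

Request:
jog_arm --increments '[[[0, 0, 0], [0, 0, 0.003], 0.8], [[0, 0, 0], [0, 0, 0.006], 0.8], [[0, 0, 0], [0, 0, 0.009], 0.8], [[0, 0, 0], [0, 0, 0.012], 0.8], [[0, 0, 0], [0, 0, 0.014], 0.8], [[0, 0, 0], [0, 0, 0.0155], 0.8], [[0, 0, 0], [0, 0, 0.016], 0.8], [[0, 0, 0], [0, 0, 0.016], 0.8]]'

```text
t: 22.2
eef_pos: [0.5376, 0.1611, 0.1142]
tcp_rot: [0.001, 0.091, 0.996, 0.0]
force: [-0.4, -0.4, 4.4]
opening: 0.0401
```

Run:
```python
from h import *
st()
```

```text
t 22.2 p [0.5376 0.1611 0.1142] F [-0.4 -0.4  4.4] T [-0.07  0.13 -0.01] op 0.0401
x [-0.983  0.181 -0.002] y [0.181 0.983 0.001] z [ 0.002  0.    -1.   ]
j [ 0.291  0.223 -0.212  1.134 -0.     0.474]
```

It is back at the same seated height (0.1142) with clean vertical contact. Releasing and rising.

Request:
jog_arm --increments '[[[0, 0, 0], [0, 0, 0.001], 0.7], [[0, 0, 0], [0, 0, 0.001], 0.6], [[0, 0, 0], [0, 0, 0.001], 0.4], [[0, 0, 0], [0, 0, 0.001], 0.2], [[0, 0, 0], [0, 0, 0], 0.2], [[0, 0, 0], [0, 0, 0], 0.2], [[0, 0, 0], [0, 0, -0.02], 0.2], [[0, 0, 0], [0, 0, -0.05], 0.2]]'

```text
t: 23.0
eef_pos: [0.5363, 0.1607, 0.1628]
tcp_rot: [-0.001, 0.091, 0.996, -0.0]
force: [0.3, -0.5, -0.2]
opening: 0.0684
```

Request:
jog_arm --increments '[[[0, 0, 0], [0, 0, -0.04], 0.2], [[0, 0, 0], [0, 0, -0.08], 0.2], [[0, 0, 0], [0.03, 0, -0.11], 0.2], [[0, 0, 0], [0.07, 0, -0.12], 0.2], [[0, 0, 0], [0.11, 0, -0.12], 0.2], [[0, 0, 0], [0.15, 0, -0.12], 0.2], [[0, 0, 0], [0.15, 0, -0.12], 0.2], [[0, 0, 0], [0.15, 0, -0.12], 0.2]]'

```text
t: 23.8
eef_pos: [0.3887, 0.1882, 0.2835]
tcp_rot: [-0.0, 0.09, 0.996, -0.0]
force: [0.1, 0.2, -0.4]
opening: 0.0684
```

Run:
```python
from h import *
st()
for n in ('side','top','wrist'): snap(n,n+'14')
i=cv2.imread('pics/side14.png')[170:300,150:280]; cv2.imwrite('pics/s14b.png',cv2.resize(i,(598,598),interpolation=cv2.INTER_CUBIC))
i=cv2.imread('pics/top14.png'); cv2.imwrite('pics/t14b.png',cv2.resize(i,(768,576),interpolation=cv2.INTER_CUBIC))
# compare dock region before/after rock
a=ld('side11')[2][225:262,208:236].astype(int);b=ld('side14')[2][225:262,208:236].astype(int); print(np.abs(a-b).mean(), np.abs(a-b).max())
_,_,im=ld('side14'); print(im[222:264,219:222].mean((1,2)).astype(int))
```

```text
t 23.8 p [0.3887 0.1882 0.2835] F [ 0.1  0.2 -0.4] T [-0.06 -0.02  0.04] op 0.0684
x [-0.984  0.18   0.   ] y [ 0.18   0.984 -0.   ] z [-0. -0. -1.]
j [ 0.451 -0.047 -0.136  1.481 -0.     0.632]
26.182754182754184 99
[107 140 247 255 255 255 255 255 255 255 255 254 244 236 225 211 201 190
 185 178 131  76 144  43  24  25  24  25  25  26  26  28  36  53  53  53
  34  96 216 254 185 185]
```

View pics/s14b.png

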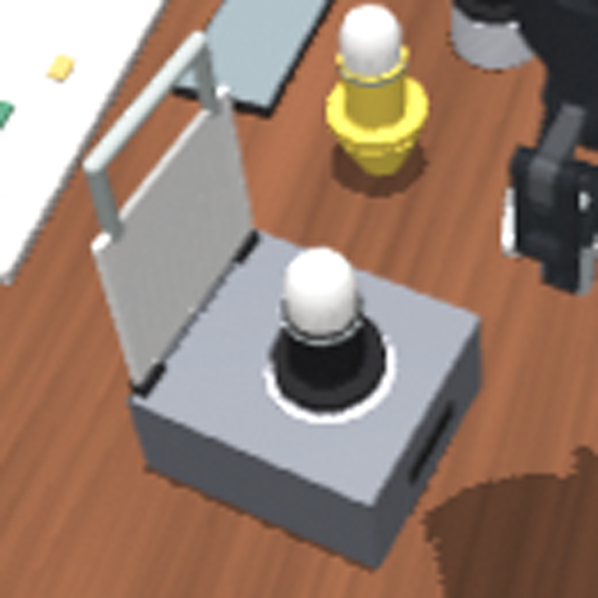

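View pics/t14b.png

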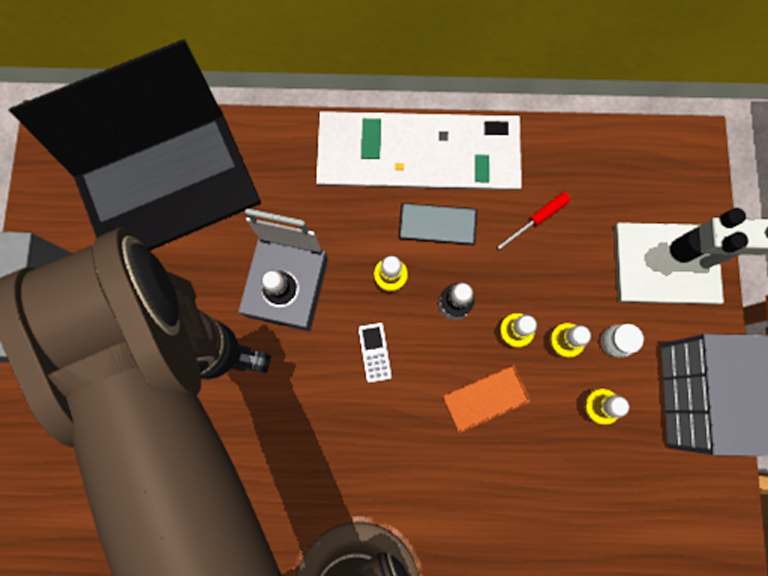

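View pics/wrist14.png

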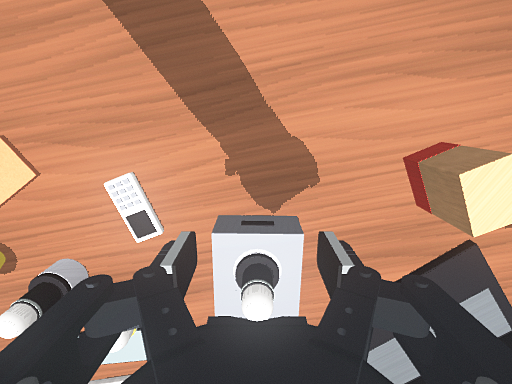

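Run:
```python
from h import *
def crop(n,x0,y0,w): 
    c=ld(n)[2][y0:y0+w,x0:x0+w]; return cv2.resize(c,(390,390),interpolation=cv2.INTER_CUBIC)[:,:,::-1]
a=np.vstack([np.hstack([crop('side0',238,103,40),crop('side14',200,220,40)])])
cv2.imwrite('pics/cmp1.png',a)
a=np.hstack([crop('top0',352,162,40),crop('top14',165,168,40)]); cv2.imwrite('pics/cmp2.png',a)
c=ld('top14')[2][130:180,155:220]; cv2.imwrite('pics/cmp3.png',cv2.resize(c,(780,600),interpolation=cv2.INTER_CUBIC)[:,:,::-1])
```

```text
(no output)
```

View pics/cmp1.png

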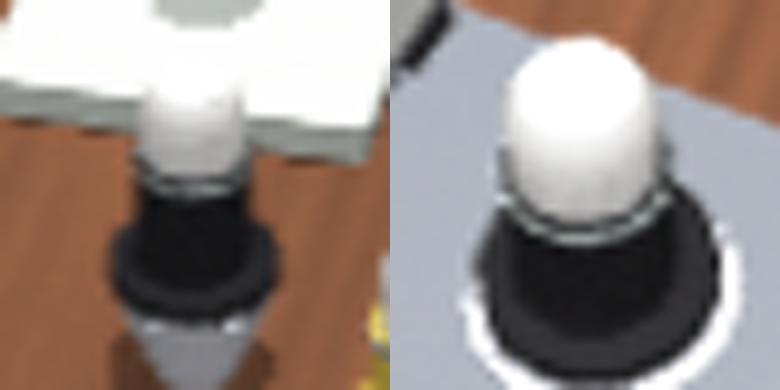

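View pics/cmp2.png

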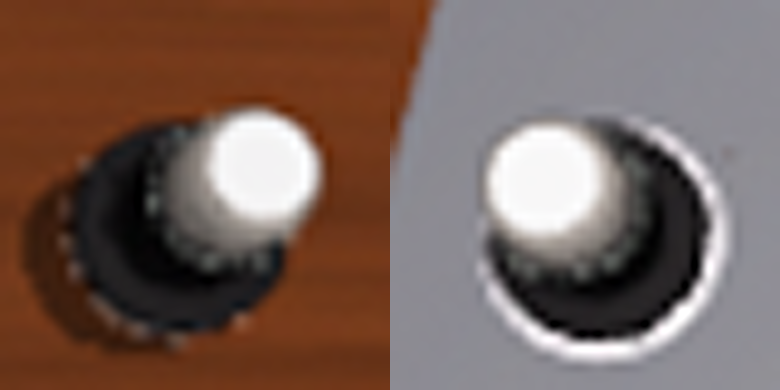

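View pics/cmp3.png

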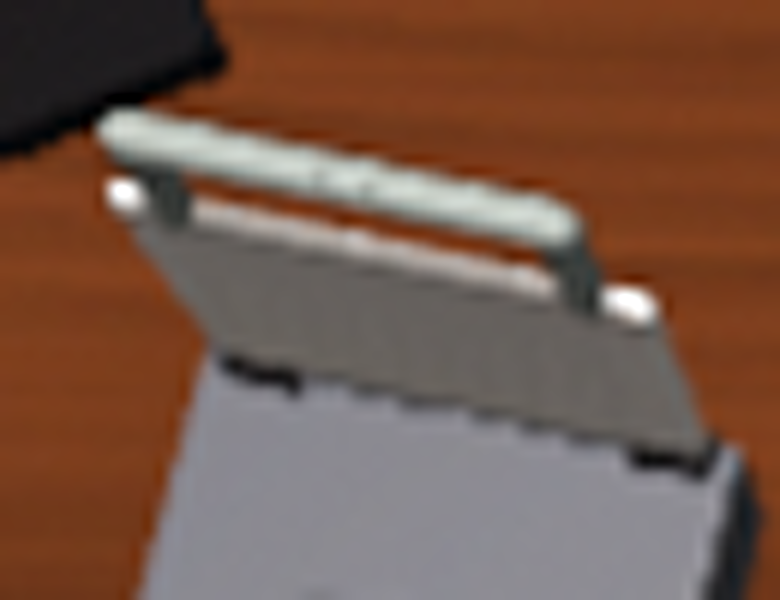

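Run:
```python
from h import *
def zc(n,u,v,xy):
    c,d=ray(n,u,v); t=((np.array(xy)-c[:2])@d[:2])/(d[:2]@d[:2]); p=c+d*t; return p.round(4)
print('bench top',zc('top0',378.5,178.4,(.5738,-.364)))
for xy in ((.5365,.161),(.5368,.1612)): print('dock top',zc('top14',180.4,186,xy))
# side ring front (r=.021) : point on near side toward the camera
C=np.linalg.inv(ld('side14')[0])[:3,3]
for n,(u,v),xy in (('side0',(238+193/9.75-.45,103+189/9.75-.45),(.5738,-.364)),('side14',(200+190/9.75-.45,220+238/9.75-.45),(.5366,.161))):
    h=C[:2]-np.array(xy); h=h/np.linalg.norm(h); q=np.array(xy)+.021*h; print(n,zc(n,u,v,q))
# collar lower/outer near edge in side14 at (600-390,380), side0 (193,320)
for n,(u,v),xy in (('side0',(238+195/9.75-.45,103+322/9.75-.45),(.5738,-.364)),('side14',(200+213/9.75-.45,220+381/9.75-.45),(.5366,.161))):
    h=C[:2]-np.array(xy); h=h/np.linalg.norm(h); q=np.array(xy)+.032*h; print(n,'collar',zc(n,u,v,q))
T=lambda a,b:(155+a/12-.46,130+b/12-.46); S=lambda a,b:(150+a/4.6-.4,170+b/4.6-.4)
B=[tri(('top14',*T(*t)),('side14',*S(*s))) for t,s in (((112,130),(92,166)),((572,225),(201,42)))]
print('bar',np.round(B,4)); m=(B[0]+B[1])/2
H=(plane('top14',*T(262,372),.075)+plane('top14',*T(670,460),.075))/2; print('H',H)
d=np.array([np.cos(np.radians(-10.4)),np.sin(np.radians(-10.4)),0])
for h in (H,np.array([.6188,.1453,.075]),np.array([.6202,.1457,.075])): print('angle',np.degrees(np.arctan2(m[2]-.075,-(m-h)@d)))
```

```text
bench top [ 0.5754 -0.3628  0.1297]
dock top [0.5351 0.1625 0.1587]
dock top [0.5353 0.1628 0.1574]
side0 [ 0.5704 -0.3432  0.0959]
side14 [0.5311 0.1817 0.1252]
side0 collar [ 0.5675 -0.3326  0.0458]
side14 collar [0.5262 0.1915 0.0781]
bar [[0.6277 0.1917 0.2492]
 [0.6112 0.0984 0.2436]]
H [0.61724745 0.14589251 0.075     ]
angle 90.78378598803603
angle 90.23766311566143
angle 89.80153569174811
```

Run:
```python
from h import *
print(env.job_done())
```

```text
the job is handed in; nothing more can be done
None
```

The job is done and handed in at about 24 s of the 67 s allowed.

- **Cover:** I pinched the handle bar and swung the cover up along its arc. The last images put it at about 90° (89.8–90.8°).
- **Seating:** The tapered-foot lamp went into the cup. It made contact about 3 mm higher on the arm's reading than I had calculated. I let it go briefly to see whether it would drop, and it did not move, so I regripped it for the check.
- **Rock check:** I lifted it about 15 mm and tipped it 10.4° to one side along the hinge direction. It moved freely, with the foot about 24 mm below the mouth. Then I brought it upright and lowered it; it returned to the same seated arm height, with the contact force nearly vertical.
- **Last checks:**
  - The lamp stands upright in the cup, released, and the gripper is clear and touching nothing.
  - Image measurements put it 29–32 mm above where it stood on the bench. Home is 31 mm, so they agree within camera accuracy.
  - In the last top view nothing else on the bench appears to have moved. The charger carton was mostly hidden behind the arm there, but it shows standing in the last wrist view.
- **Unexplained:** I never found the cause of the 3 mm difference in the arm's height reading. The lamp may have slipped slightly in the first grip, but nothing in the images shows it sitting high.

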